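# Fetch the fused-glass block from behind the jars

### The arm

A 6-joint arm with a two-finger parallel gripper is mounted at the origin on the work surface. World frame = base frame: x ahead of the robot, y to its left, z up, the work surface at z = 0. Lengths are in mm, angles in degrees, forces in N, time in s.
With the tool pointing down it reaches from about 300 to 850 mm from the base axis. Payload 4.2 kg.
Tool frame: the origin (TCP) lies midway between the tips of the shut fingers; the grasp point (between the pads) lies 19 mm behind it; x points along the fingers, y is the direction in which the jaws open and shut, and the axes are right-handed (so a half turn about x gives the same grasp; the last joint's range is limited). The gripper opens to 91 mm and grips with 3 to 60 N. Pads are 32 mm wide; open, the fingers measure 118 mm over their backs; the gripper's body (76 mm by 178 mm) begins 60 mm behind the grasp point.
Start: joints at [67.38, 18.312, 89.639, -0, 72.044, -1.146], TCP at [210.503, 535.1, 213.976] pointing down, gripper open.
Joint ranges: [-177.97, 177.97], [-48.28, 115.42], [12.27, 149.76], [-77.06, 257.06], [2.81, 150.46], [-146.56, 146.56]. Speed limits (degrees/s): [147.25, 147.25, 180, 180, 180, 180].

### API

Orientations are given as [roll, pitch, yaw] about the fixed x, y, z axes, in that order (R = Rz(yaw) Ry(pitch) Rx(roll)).
In Python, from workcell import * gives the robot as it stands.
- The arm moves only by the shell command python3 -m handwheel 'ROWS' [FORCE]. ROWS is a JSON object of lists of equal length, an entry for each row: "gripper": the closure, from 0 (fully open) to 1 (shut); "offset": the shift along the tool's x, y, z in mm, a list of three; "rot": the turn, a rotation vector about the tool's x, y, z in degrees, a list of three. A call has 1 to 5 rows; each row is the pose to reach, as a shift and turn from the pose commanded when the call began, along the tool's axes at that moment; what a row does not reach only later rows make up. A row lasts 1/12 s, in which the tool goes at most 41.7 mm and 7.16 degrees, less where a joint would pass 70% of its speed; a pose out of reach is approached as far as the arm can. A call with a gripper value outside its range is refused whole. The fingers move at their own pace and stop on an object; FORCE is the grip in N (left out, the last holds). Time passes only in rows, so rows that repeat a pose let the fingers close. It gives the time, the measured TCP pose, the force and the opening at its end, in the units of the state.
- state(): the state, without advancing time (a new reading comes with each control period).
- grab_frame(name): name is "scene" or "top"; returns the picture (480x640x3 uint8, red, green, blue); there is no depth.
- camera_params(name): a dict with "fx", "fy", "cx", "cy" (pixels), "position" and "attitude" of the camera in the world. Camera axes: x right, y up, looking along -z (the intrinsics and any distortion apply to the point x, -y, -z); pixel columns grow to the right and rows downward; lengths in mm; the calibration is good to about 2 mm. A picture is of the moment at which its call begins. camera_params takes no time and is no camera call.
- job_done(): hands the job in, once; it reports no verdict.
The state is a dict: "time_s": time; "qpos": joint angles; "qvel": joint speeds; "effort": joint torques, N m; "ee_pos": TCP position; "ee_rot": TCP orientation; "force": force on the tool from outside, world axes, zero at the start; "torque": the same for the moment, N m; "gripper_width": finger opening in mm.
Only numpy, scipy, OpenCV 4.12 (cv2) and the standard library are available. Lean on these libraries where they do the work, as an engineer would, in place of code of your own. Each camera call takes 0.05 s, during which the arm holds its last target.

### The job

First move all three jars off the kiln shelf and stand them on the dark grey mat; then, with all of them there, take the glass block they stood round and lay it, stripes up, inside the black square in the middle of the white light panel. After that stand each jar back in the middle of the pad of its own lid's colour, all the while keeping the jars upright and leaving the little white dish on the shelf where it is.

Things in the scene. Friction and masses are not known exactly. Their poses are not given: they have to be found in the camera images.
- jar_red: closed jar of glass grains with a red lid: an upright straight cylinder, 52 mm diameter, 100 mm tall, about 0.22 kg; origin at the centre of its underside, z up its axis. Starts on the red pad.
- jar_yellow: closed jar of glass grains with a yellow lid: an upright straight cylinder, 52 mm diameter, 100 mm tall, about 0.22 kg; origin at the centre of its underside, z up its axis. Starts on the yellow pad.
- jar_blue: closed jar of glass grains with a blue lid: an upright straight cylinder, 52 mm diameter, 100 mm tall, about 0.22 kg; origin at the centre of its underside, z up its axis. Starts on the blue pad.
- pad_red: round red pad, 68 mm across, 2 mm thick, home of the red jar, fixed on the round cream kiln shelf (220 mm across, 12 mm thick, fixed, centred under the tile); origin at the centre of its underside, on the shelf's top. The three pads lie about 62 mm from the tile, in front, left and right of it; which colour is where varies.
- pad_yellow: round yellow pad, 68 mm across, 2 mm thick, home of the yellow jar, fixed on the round cream kiln shelf (220 mm across, 12 mm thick, fixed, centred under the tile); origin at the centre of its underside, on the shelf's top. The three pads lie about 62 mm from the tile, in front, left and right of it; which colour is where varies.
- pad_blue: round blue pad, 68 mm across, 2 mm thick, home of the blue jar, fixed on the round cream kiln shelf (220 mm across, 12 mm thick, fixed, centred under the tile); origin at the centre of its underside, on the shelf's top. The three pads lie about 62 mm from the tile, in front, left and right of it; which colour is where varies.
- tile: fused-glass block, aqua, square 40 x 40 mm, 20 mm thick, with three coloured stripes on top, about 0.09 kg; origin at the centre of its underside, x and y along its sides, z up. Starts lying on the kiln shelf (12 mm above the bench) between the jars, too low to be reached while they stand round it.
- dish: small white round dish, 38 mm diameter, 16 mm high, loose on the kiln shelf about 85 mm behind the tile (seen from the robot); origin at the centre of its underside. To be left alone.
- mat: dark grey rectangular mat, 280 mm along its x, 130 mm along its y, 3 mm thick, fixed on the bench at one side of the kiln shelf; origin at the centre of its underside. The side area for the jars; empty at the start.
- panel: white square light panel, 130 x 130 mm, 8 mm thick, no rim, fixed on the bench at the other side of the kiln shelf, with a black outlined square of 56 mm inner width at its middle; origin at the centre of its underside.
There are look-alikes about, which are no part of the job. There is more than one size of the jar_yellow; the job needs the smallest.

How it is judged:
By the outcome, as a careful person would: the job done as asked, in the order asked, and still so for the second after the job is handed in, with the robot touching nothing.
It also fails if it takes over 138 s, if anything falls off the work surface, if the arm or the gripper's body presses on something with over 40 N, if the wrist force passes 120 N, or if a joint passes its speed limit or range.

## Working session

There is one attempt and no reset: what is moved stays moved. The work goes in short steps, Python scripts to look and compute and a shell command to move; the robot and the scene stay as the last step left them, time stands still between calls to the robot, and variables do not carry over. Pictures are saved under pics/ and viewed, and the job is handed in when it is done.

```bash
ls; mkdir -p pics; python3 - <<'E'
from workcell import *
import cv2
print(state())
for n in ("scene","top"):
    print(n,camera_params(n))
    cv2.imwrite(f"pics/{n}0.png",cv2.cvtColor(grab_frame(n),cv2.COLOR_RGB2BGR))
E
```

```text
pics
{'time_s': 0.0, 'qpos': array([ 6.73820065e+01,  1.83502970e+01,  8.97049999e+01, -1.96533508e-04,
        7.20432195e+01, -1.14623612e+00]), 'qvel': array([-0.02030892, -0.00309045, -0.0544947 ,  0.0629223 , -0.03404044,
        0.08380614]), 'effort': array([ 1.98795322e-03, -4.12480187e+01, -2.31980073e+01,  7.28950510e-02,
        4.59546433e-02, -1.35518185e-04]), 'ee_pos': array([210.28832306, 534.63790714, 213.1432757 ]), 'ee_rot': array([ -91.03756348,   89.90148341, -112.5092601 ]), 'force': array([-0.22272968, -0.05916321, -0.35163982]), 'torque': array([-0.0060064 , -0.0205275 ,  0.01643751]), 'gripper_width': 91.2296770295296}
scene {'fx': 606.6787594649082, 'fy': 606.6787594649082, 'cx': 315.443100205251, 'cy': 235.63692427568287, 'position': array([1159.21589727,  324.17200386,  813.93389775]), 'attitude': array([ 43.41637825,  -0.23997392, 115.47287868])}
top {'fx': 479.2546786256148, 'fy': 479.2546786256148, 'cx': 318.17157003000244, 'cy': 240.47468570379723, 'position': array([398.96692755, -12.49600786, 736.00224614]), 'attitude': array([  7.26490469,   3.04245749, -88.6083021 ])}
```

View pics/scene0.png

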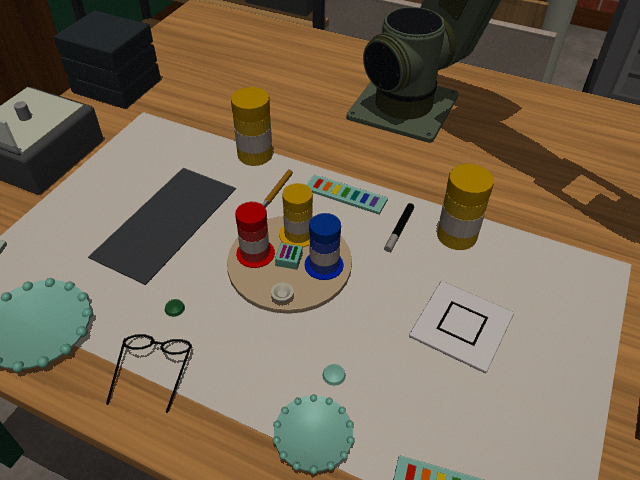

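View pics/top0.png

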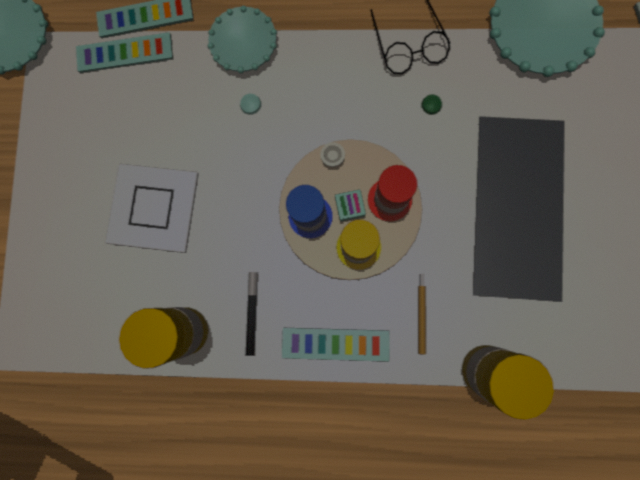

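Top view: the red jar is at (397,184), blue at (306,202), yellow at (360,240) and the tile at (350,205). The dish is at (332,155), the mat around (520,208) and the panel square at (151,207). The two larger yellow jars near (150,338) and (520,386) are decoys. Next I'll zoom in and segment.

```bash
cat > h.py <<'E'
import numpy as np, cv2
from scipy.spatial.transform import Rotation as R
from workcell import *
def cam(n):
    p=camera_params(n); return p, R.from_euler('xyz',p['attitude'],degrees=True).as_matrix()
def ray(n,u,v):
    p,M=cam(n); d=M@np.array([(u-p['cx'])/p['fx'],-(v-p['cy'])/p['fy'],-1.0]); return p['position'],d/np.linalg.norm(d)
def onz(n,u,v,z):
    o,d=ray(n,u,v); return o+d*(z-o[2])/d[2]
def tri(a,b):
    o1,d1=ray('scene',*a); o2,d2=ray('top',*b)
    A=np.stack([d1,-d2],1); s=np.linalg.lstsq(A,o2-o1,rcond=None)[0]
    P=o1+d1*s[0];Q=o2+d2*s[1]; return (P+Q)/2,np.linalg.norm(P-Q)
def proj(n,P):
    p,M=cam(n); c=M.T@(np.asarray(P,float)-p['position']); return np.array([p['cx']+p['fx']*c[0]/-c[2],p['cy']-p['fy']*c[1]/-c[2]])
E
python3 - <<'E'
import cv2
a=cv2.imread('pics/scene0.png')[170:320,215:365]; b=cv2.imread('pics/top0.png')[130:290,270:430]
b=cv2.convertScaleAbs(b,alpha=1.4)
o=cv2.hconcat([cv2.resize(a,(400,400),interpolation=2),cv2.resize(b,(400,400),interpolation=2)])
cv2.imwrite('pics/zoom0.png',o)
for n in('scene','top'):
    hsv=cv2.cvtColor(cv2.imread(f'pics/{n}0.png'),cv2.COLOR_BGR2HSV)
    pts={'scene':[(251,212),(251,228),(255,259),(297,191),(297,205),(283,240),(324,222),(324,238),(325,273),(160,220),(430,310)],'top':[(397,178),(394,203),(378,192),(360,233),(360,248),(340,250),(306,197),(306,213),(325,220),(520,208),(125,207)]}[n]
    print(n,[(p,hsv[p[1],p[0]].tolist()) for p in pts])
E
```

```text
scene [((251, 212), [0, 255, 148]), ((251, 228), [0, 248, 78]), ((255, 259), [1, 203, 78]), ((297, 191), [22, 255, 157]), ((297, 205), [22, 255, 82]), ((283, 240), [22, 255, 177]), ((324, 222), [110, 243, 107]), ((324, 238), [110, 246, 57]), ((325, 273), [116, 156, 67]), ((160, 220), [105, 10, 50]), ((430, 310), [11, 16, 171])]
top [((397, 178), [2, 208, 113]), ((394, 203), [2, 155, 51]), ((378, 192), [5, 154, 48]), ((360, 233), [25, 221, 119]), ((360, 248), [24, 209, 122]), ((340, 250), [27, 214, 112]), ((306, 197), [110, 167, 93]), ((306, 213), [110, 157, 96]), ((325, 220), [122, 69, 48]), ((520, 208), [90, 10, 49]), ((125, 207), [90, 2, 120])]
```

View pics/zoom0.png

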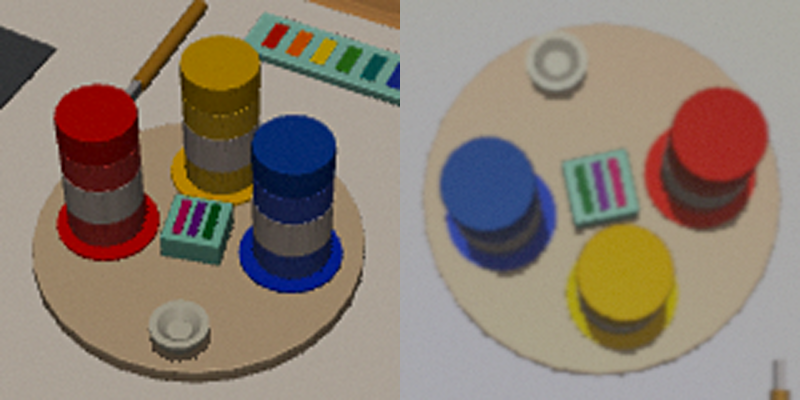

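The zoom shows red on the −y side, blue on the +y side and yellow nearest the robot. I'll segment the lid tops, tile, dish, mat and panel square, then triangulate.

```bash
cat > seg.py <<'E'
from h import *
def blob(m,near,amin=60):
    n,l,s,c=cv2.connectedComponentsWithStats(m.astype(np.uint8))
    ids=[i for i in range(1,n) if s[i,4]>=amin]
    i=min(ids,key=lambda i:np.hypot(*(c[i]-near))); mm=(l==i).astype(np.uint8)
    ct=max(cv2.findContours(mm,cv2.RETR_EXTERNAL,cv2.CHAIN_APPROX_NONE)[0],key=cv2.contourArea)
    return c[i],s[i],ct
HUE={'red':0,'yellow':23,'blue':110}
def lid(img,n,col,near):
    hsv=cv2.cvtColor(cv2.cvtColor(img,cv2.COLOR_RGB2BGR),cv2.COLOR_BGR2HSV).astype(int)
    dh=np.abs((hsv[...,0]-HUE[col]+90)%180-90)
    v=hsv[near[1]-3:near[1]+4,near[0]-3:near[0]+4,2].mean()
    m=(dh<8)&(hsv[...,1]>120)&(hsv[...,2]>0.8*v)
    m&=np.hypot(*(np.indices(m.shape)[::-1]-np.array(near)[:,None,None]))<26
    m=cv2.morphologyEx(m.astype(np.uint8),cv2.MORPH_OPEN,np.ones((5,5)))
    c,s,ct=blob(m,near); hull=cv2.convexHull(ct)
    return cv2.fitEllipse(ct)[0],cv2.fitEllipse(ct)[1],c
E
python3 - <<'E'
from seg import *
np.set_printoptions(precision=1,suppress=True)
I={n:cv2.cvtColor(cv2.imread(f'pics/{n}0.png'),cv2.COLOR_BGR2RGB) for n in('scene','top')}
for c,a,b in(('red',(251,212),(397,181)),('yellow',(297,193),(360,237)),('blue',(324,223),(306,201))):
    A=lid(I['scene'],'scene',c,a);B=lid(I['top'],'top',c,b)
    print(c,np.array(A[0]),np.array(A[1]),np.array(B[0]),np.array(B[1]),B[2],*tri(A[0],B[0]))
for n in I:
    hsv=cv2.cvtColor(I[n],cv2.COLOR_RGB2HSV).astype(int); g=hsv[...,2]
    near={'scene':((163,225),(462,323)),'top':((520,208),(151,207))}[n]
    m=(hsv[...,1]<60)&(g<75)&(g>35)
    c,s,ct=blob(m,near[0],1500); q=cv2.boxPoints(cv2.minAreaRect(ct)) ; ap=cv2.approxPolyDP(ct,8,True)[:,0]
    print(n,'mat',ap.tolist(),np.array([onz(n,*p,3)[:2] for p in ap]).tolist())
    m=(g<70); x,y=near[1]; mm=np.zeros_like(m); mm[y-35:y+35,x-35:x+35]=m[y-35:y+35,x-35:x+35]
    c,s,ct=blob(mm,near[1],50); ap=cv2.approxPolyDP(ct,6,True)[:,0]
    P=np.array([onz(n,*p,8)[:2] for p in ap]); print(n,'square',ap.tolist(),P.tolist(),P.mean(0))
    # tile (aqua), dish
    t={'scene':(289,255),'top':(350,205)}[n]
    m=(hsv[...,0]>70)&(hsv[...,0]<100)&(hsv[...,1]>40); w=np.zeros_like(m);x,y=t;w[y-20:y+20,x-20:x+20]=m[y-20:y+20,x-20:x+20]
    w=cv2.morphologyEx(w.astype(np.uint8),cv2.MORPH_CLOSE,np.ones((7,7)))
    c,s,ct=blob(w,t,40); ap=cv2.approxPolyDP(cv2.convexHull(ct),3,True)[:,0]; print(n,'tile',c,s,ap.tolist(),[onz(n,*p,32)[:2].tolist() for p in ap], cv2.minAreaRect(ct))
E
```

```text
red [250.5 212. ] [20.5 29.8] [397.4 183.1] [36.3 37.7] [397.4 183.1] [555.9 -79.8 111.4] 1.543735855763242
yellow [296.9 193. ] [19.8 28.7] [359.6 238.7] [36.7 42.3] [359.6 238.6] [481.  -31.2 111.3] 0.8727578052575835
blue [324.6 223.8] [21.2 29.9] [304.9 203.5] [35.3 37.1] [304.8 203.5] [527.1  42.2 110.7] 1.2546649143640722
scene mat [[235, 188], [183, 168], [89, 257], [144, 284]] [[416.73036163784093, -202.76969579002957], [410.33616913957235, -330.2105013234253], [686.7436991709634, -342.91454115156205], [694.7659538474859, -217.790960710606]]
scene square [[451, 301], [437, 328], [473, 345], [487, 317]] [[506.6230643819214, 266.5190205142192], [568.65798975613, 262.034928529001], [575.0643434053845, 322.6457404696175], [512.7533225119818, 328.7930379476126]] [540.8 295. ]
scene tile [288.4 255.6] [275 243  27  26 542] [[281, 243], [301, 246], [296, 268], [276, 265]] [[532.1055907524202, -37.85946486685077], [523.2858122618231, -3.086402698346717], [572.0328971214024, 11.696329782421458], [580.7721666535808, -21.871251937750685]] ((288.2115173339844, 255.44232177734375), (24.90
[... 178 characters left out ...]
05.30384968135647], [407.5636189549003, -331.87372363254235], [684.9633406576489, -346.9177235132651]]
top square [[135, 186], [129, 224], [166, 228], [172, 190]] [[573.0670351600145, 322.0050585800997], [511.84060341481006, 327.15206305406895], [506.4359000774306, 267.4224400102433], [567.2815776767176, 261.7220561234905]] [539.7 294.6]
top tile [349.8 204.7] [335 190  30  30 666] [[359, 190], [364, 214], [340, 219], [335, 196]] [[565.0851414853205, -32.22220333353552], [528.7418908017954, -40.12106635442464], [520.6737660796314, -4.641569661974584], [555.4820355844741, 3.486628480059574]] ((349.8461608886719, 204.73077392578125), (26.083444595336914, 25.691213607788086), 78.69007110595703)
```

```bash
cat >> h.py <<'E'
def wrap(a): return (a+180)%360-180
def plan(tgt,jaw=None,quiet=False):
    """tool-frame offset & rotvec from measured pose to target TCP, tool x straight down, jaw (tool y) along world yaw `jaw` (mod 180)"""
    s=state(); R0=R.from_euler('xyz',s['ee_rot'],degrees=True).as_matrix()
    cur=np.degrees(np.arctan2(R0[1,1],R0[0,1]))
    if jaw is None: jaw=cur
    d=wrap(jaw-cur); d=(d+90)%180-90; opts=[cur+d, cur+d-np.sign(d or 1)*180]
    print('t %.2f pos %s jaw %.1f j6 %.1f w %.1f F %s'%(s['time_s'],np.round(s['ee_pos'],1),cur,s['qpos'][5],s['gripper_width'],np.round(s['force'],1)))
    off=R0.T@(np.asarray(tgt,float)-s['ee_pos'])
    for y in opts[:1 if abs(d)<45 else 2]:
        Y=np.array([np.cos(np.radians(y)),np.sin(np.radians(y)),0]);X=np.array([0,0,-1.]);T=np.stack([X,Y,np.cross(X,Y)],1)
        az=np.degrees(np.arctan2(s['ee_pos'][1],s['ee_pos'][0])); azt=np.degrees(np.arctan2(tgt[1],tgt[0]))
        print('  offset',np.round(off,1).tolist(),'rot',np.round(np.degrees(R.from_matrix(R0.T@T).as_rotvec()),2).tolist(),'j6 est (if j6~j1-yaw) %.0f'%(s['qpos'][5]+(azt-az)-wrap(y-cur)))
E
python3 - <<'E'
from h import *
np.set_printoptions(precision=1,suppress=True)
for n,a,b in[('decoyL',(469,177),(149,338)),('decoyR',(251,100),(520,386)),('matA',(235,188),(473,293)),('matB',(183,168),(560,301)),('matC',(89,257),(563,121)),('matD',(144,284),(480,117)),
 ('sq1',(451,301),(166,228)),('sq2',(437,328),(172,190)),('sq3',(473,345),(135,186)),('sq4',(487,317),(129,224)),
 ('tileA',(281.7,243.5),(364,214)),('tileB',(302.4,245.4),(340,219)),('tileC',(298.2,260),(335,196)),('tileD',(278,257.4),(359,190))]:
    print(n,*tri(a,b))
print(R.from_euler('xyz',state()['ee_rot'],degrees=True).as_matrix())
plan([556,-80,190],10)
E
```

```text
decoyL [348.5 227.9 141.5] 1.3140495478590013
decoyR [ 303.5 -222.   135. ] 4.0894748950305875
matA [ 416.  -204.5    2. ] 2.1439312814501026
matB [ 407.5 -333.    -0.1] 0.4839719235418904
matC [ 685.3 -346.7    0.4] 2.7159681886021816
matD [ 692.4 -221.2   -1.2] 1.0305277376212958
sq1 [506.6 266.9   8.3] 0.8620924548683578
sq2 [567.6 262.1   6.7] 0.2946182497451246
sq3 [573.6 322.8   6.1] 0.2715321971027248
sq4 [511.9 328.4   6.5] 1.020855427445002
tileA [529.2 -39.4  27.3] 2.0639808525214964
tileB [520.3  -3.4  30.7] 2.7554274171385686
tileC [554.8   5.2  31.7] 3.668149893013927
tileD [564.2 -29.8  31.1] 5.284455136301487
[[-0.   0.4  0.9]
 [-0.   0.9 -0.4]
 [-1.  -0.  -0. ]]
t 0.10 pos [210.4 534.7 213.2] jaw 68.5 j6 -1.1 w 91.4 F [ 0.2 -0.8  0.1]
  offset [23.9, -445.4, 546.7] rot [58.52, 0.04, 0.08] j6 est (if j6~j1-yaw) -19
  offset [23.9, -445.4, 546.7] rot [-121.48, -0.09, 0.05] j6 est (if j6~j1-yaw) -199
```

Heights agree with the text to within about 3 mm: lids 111 vs 114, tile top 31 vs 32, panel 7 vs 8. Now I'll move over the red jar.

```bash
python3 -m handwheel '{"gripper":[0,0,0,0,0],"offset":[[0,-445,547],[0,-445,547],[0,-445,547],[0,-445,547],[0,-445,547]],"rot":[[7,0,0],[14,0,0],[21,0,0],[28,0,0],[35,0,0]]}' 20; python3 -c "
from h import *
plan([556,-80,190],12)"
```

```text
time_s: 0.52
ee_pos: [313.0, 351.7, 213.6]
ee_rot: [-64.5, 90.0, -121.3]
force: [0.9, 0.8, 0.6]
gripper_width: 91.5
t 0.52 pos [313.  351.7 213.6] jaw 33.2 j6 13.7 w 91.5 F [0.9 0.8 0.6]
  offset [23.7, -33.3, 494.3] rot [21.23, 0.02, 0.03] j6 est (if j6~j1-yaw) -22
```

```bash
python3 -m handwheel '{"gripper":[0,0,0,0,0],"offset":[[0,-33,494],[0,-33,494],[0,-33,494],[0,-33,494],[0,-33,494]],"rot":[[7,0,0],[14,0,0],[21.2,0,0],[21.2,0,0],[21.2,0,0]]}'; python3 -c "
from h import *
plan([556,-80,190],12)"
```

```text
time_s: 0.93
ee_pos: [416.3, 170.6, 213.8]
ee_rot: [-127.2, 90.0, 155.1]
force: [1.0, 1.3, -0.9]
gripper_width: 91.4
t 0.93 pos [416.3 170.6 213.8] jaw 12.3 j6 8.5 w 91.4 F [ 1.   1.3 -0.9]
  offset [23.8, 83.0, 274.7] rot [0.32, -0.01, 0.01] j6 est (if j6~j1-yaw) -22
```

```bash
python3 -m handwheel '{"gripper":[0,0,0,0,0],"offset":[[0,0,42],[0,0,84],[0,0,126],[0,0,168],[0,0,209]],"rot":[[0,0,0],[0,0,0],[0,0,0],[0,0,0],[0,0,0]]}'; python3 -c "
from h import *
plan([556,-80,190],12)"
```

```text
time_s: 1.35
ee_pos: [460.2, -33.0, 213.8]
ee_rot: [-141.1, 90.0, 141.2]
force: [0.1, 0.3, 0.7]
gripper_width: 91.4
t 1.35 pos [460.2 -33.  213.8] jaw 12.3 j6 -17.9 w 91.4 F [0.1 0.3 0.7]
  offset [23.7, 83.6, 66.4] rot [0.32, -0.01, 0.01] j6 est (if j6~j1-yaw) -22
```

```bash
python3 -m handwheel '{"gripper":[0,0,0,0,0],"offset":[[0,32,25],[0,64,50],[0,83.6,66.4],[20,83.6,66.4],[50,83.6,66.4]],"rot":[[0,0,0],[0,0,0],[0,0,0],[0,0,0],[0,0,0]]}'; python3 - <<'E'
from h import *
plan([556,-80,62],12)
cv2.imwrite("pics/s1.png",cv2.cvtColor(grab_frame('scene'),cv2.COLOR_RGB2BGR)[130:330,180:400].repeat(3,0).repeat(3,1))
E
```

```text
time_s: 1.77
ee_pos: [559.6, -79.3, 165.1]
ee_rot: [69.5, 89.6, -8.2]
force: [0.6, 0.1, -1.0]
gripper_width: 91.0
t 1.77 pos [559.6 -79.3 165.1] jaw 12.2 j6 -21.5 w 91.0 F [ 0.6  0.1 -1. ]
  offset [103.1, -4.3, -0.3] rot [0.24, 0.13, -0.34] j6 est (if j6~j1-yaw) -21
```

View pics/s1.png

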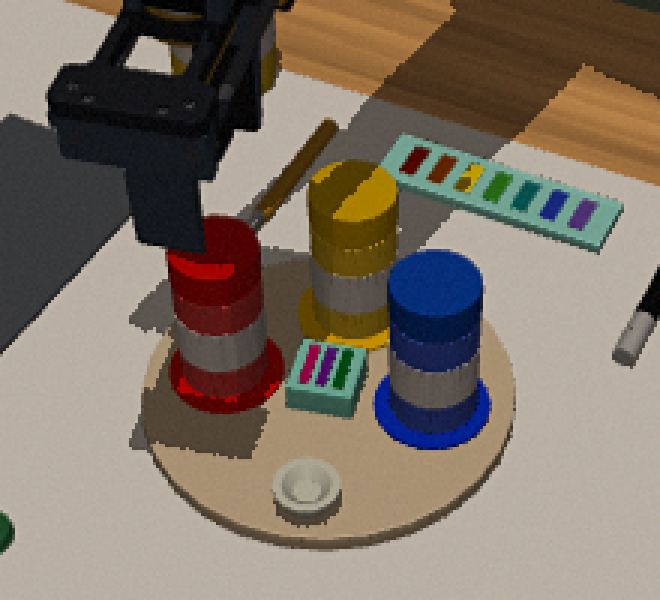

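The open gripper sits above the red lid at about (215,230) in the crop, with the yellow and blue jars clear of it. Descending.

```bash
python3 -m handwheel '{"gripper":[0,0,0,0,0],"offset":[[25,-3,0],[50,-3,0],[75,-3,0],[97,-3,0],[97,-3,0]],"rot":[[0,0,0],[0,0,0],[0,0,0],[0,0,0],[0,0,0]]}'; python3 -c "
from h import *
plan([556,-80,62],12)"
```

```text
time_s: 2.23
ee_pos: [549.8, -77.9, 63.1]
ee_rot: [-111.9, 89.4, 170.4]
force: [-0.4, 0.3, -0.7]
gripper_width: 91.4
t 2.23 pos [549.8 -77.9  63.1] jaw 12.3 j6 -21.6 w 91.4 F [-0.4  0.3 -0.7]
  offset [1.0, 5.6, 3.4] rot [0.34, -0.21, 0.52] j6 est (if j6~j1-yaw) -21
```

```bash
python3 -m handwheel '{"gripper":[0,0,0],"offset":[[1,4,3],[1,4,3],[1,4,3]],"rot":[[0,0,0],[0,0,0],[0,0,0]]}'; python3 -c "
from h import *
plan([556,-80,62],12)"
```

```text
time_s: 2.48
ee_pos: [559.6, -80.9, 67.7]
ee_rot: [69.8, 89.8, -7.9]
force: [0.9, -0.6, -0.0]
gripper_width: 90.9
t 2.48 pos [559.6 -80.9  67.7] jaw 12.3 j6 -21.7 w 90.9 F [ 0.9 -0.6 -0. ]
  offset [5.7, -3.3, -1.7] rot [0.32, 0.07, -0.19] j6 est (if j6~j1-yaw) -21
```

```bash
python3 -m handwheel '{"gripper":[0,0,0,0],"offset":[[0,0,0],[0,0,0],[0,0,0],[0,0,0]],"rot":[[0,0,0],[0,0,0],[0,0,0],[0,0,0]]}'; python3 -c "
from h import *
plan([556,-80,62],12)"
```

```text
time_s: 2.82
ee_pos: [558.1, -80.6, 66.4]
ee_rot: [76.8, 90.0, -0.9]
force: [-0.1, 0.2, -0.3]
gripper_width: 91.3
t 2.82 pos [558.1 -80.6  66.4] jaw 12.3 j6 -21.7 w 91.3 F [-0.1  0.2 -0.3]
  offset [4.4, -1.9, -1.0] rot [0.33, 0.01, -0.04] j6 est (if j6~j1-yaw) -21
```

```bash
python3 -m handwheel '{"gripper":[0,0.2,1,1,1],"offset":[[2,-1,-1],[4,-2,-1],[4,-2,-1],[4,-2,-1],[4,-2,-1]],"rot":[[0,0,0],[0,0,0],[0,0,0],[0,0,0],[0,0,0]]}' 20; python3 -m handwheel '{"gripper":[1,1,1],"offset":[[0,0,0],[0,0,0],[0,0,0]],"rot":[[0,0,0],[0,0,0],[0,0,0]]}';python3 -c "
from h import *
plan([556,-80,62],12)"
```

```text
time_s: 3.23
ee_pos: [555.7, -80.1, 61.8]
ee_rot: [-139.2, 90.0, 143.1]
force: [0.8, 0.2, -0.6]
gripper_width: 67.4
time_s: 3.48
ee_pos: [555.6, -80.1, 61.9]
ee_rot: [-108.1, 90.0, 174.2]
force: [-0.8, -0.4, 0.8]
gripper_width: 51.6
t 3.48 pos [555.6 -80.1  61.9] jaw 12.3 j6 -21.7 w 51.6 F [-0.8 -0.4  0.8]
  offset [-0.1, 0.4, -0.0] rot [0.33, -0.01, 0.02] j6 est (if j6~j1-yaw) -21
```

Red is held (width 51.6). Lifting it and carrying it to the far end of the mat.

```bash
python3 -m handwheel '{"gripper":[1,1,1,1,1],"offset":[[-8,0,0],[-22,0,0],[-36,0,0],[-50,0,0],[-50,0,0]],"rot":[[0,0,0],[0,0,0],[0,0,0],[0,0,0],[0,0,0]]}' 30;python3 - <<'E'
from h import *
plan([650,-281,80],12)
cv2.imwrite("pics/s2.png",cv2.cvtColor(grab_frame('scene'),cv2.COLOR_RGB2BGR)[130:330,180:400].repeat(3,0).repeat(3,1))
E
```

```text
time_s: 3.9
ee_pos: [557.6, -80.4, 114.8]
ee_rot: [69.8, 89.7, -7.9]
force: [1.8, -0.6, -2.2]
gripper_width: 51.5
t 3.90 pos [557.6 -80.4 114.8] jaw 12.3 j6 -21.7 w 51.5 F [ 1.8 -0.6 -2.2]
  offset [35.5, 47.3, 215.7] rot [0.32, 0.11, -0.3] j6 est (if j6~j1-yaw) -37
```

View pics/s2.png

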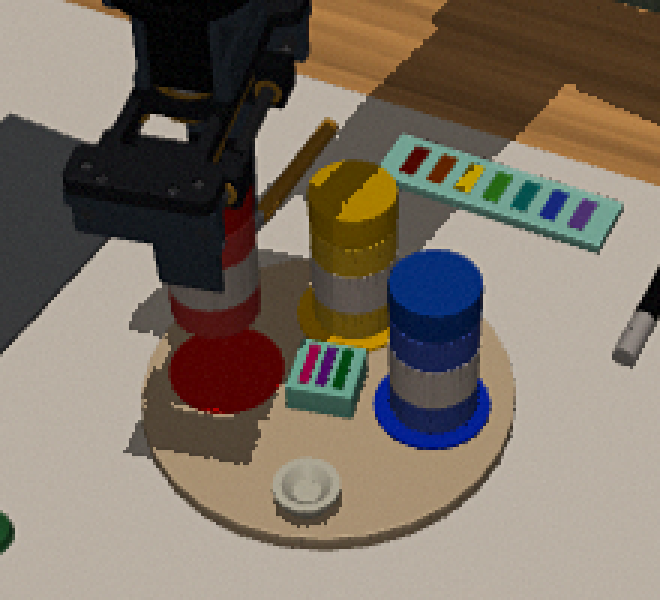

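Red hangs upright below the gripper and its pad is bare at about (228,370) in the crop. Carrying it over.

```bash
python3 -m handwheel '{"gripper":[1,1,1,1,1],"offset":[[0,3,15],[0,9,45],[0,18,80],[0,27,120],[0,35,158]],"rot":[[0,0,0],[0,0,0],[0,0,0],[0,0,0],[0,0,0]]}';python3 -m handwheel '{"gripper":[1,1,1,1,1],"offset":[[0,6,30],[10,10,48],[18,12,57],[18,12,57],[18,12,57]],"rot":[[0,0,0],[0,0,0],[0,0,0],[0,0,0],[0,0,0]]}';python3 - <<'E'
from h import *
plan([650,-281,52],12)
E
```

```text
time_s: 4.37
ee_pos: [623.9, -229.2, 110.5]
ee_rot: [-111.2, 89.9, 171.2]
force: [0.7, -0.5, -1.7]
gripper_width: 51.5
time_s: 4.78
ee_pos: [646.2, -279.5, 91.8]
ee_rot: [-133.8, 89.7, 148.5]
force: [0.4, -0.1, -1.4]
gripper_width: 51.8
t 4.78 pos [ 646.2 -279.5   91.8] jaw 12.3 j6 -36.6 w 51.8 F [ 0.4 -0.1 -1.4]
  offset [39.7, 3.6, 2.5] rot [0.29, -0.19, 0.2] j6 est (if j6~j1-yaw) -36
```

```bash
python3 -m handwheel '{"gripper":[1,1,1,1,1],"offset":[[10,2,1],[22,2,2],[33,2,2],[35,2,2],[35,2,2]],"rot":[[0,0,0],[0,0,0],[0,0,0],[0,0,0],[0,0,0]]}';python3 -m handwheel '{"gripper":[1,1,1],"offset":[[0,0,0],[0,0,0],[0,0,0]],"rot":[[0,0,0],[0,0,0],[0,0,0]]}';python3 - <<'E'
from h import *
plan([650,-281,52],12)
E
```

```text
time_s: 5.2
ee_pos: [648.9, -280.5, 57.2]
ee_rot: [-128.2, 89.8, 154.2]
force: [-0.6, -0.5, -2.3]
gripper_width: 51.8
time_s: 5.45
ee_pos: [650.4, -281.8, 59.7]
ee_rot: [56.4, 89.9, -21.3]
force: [-0.0, -0.2, -1.8]
gripper_width: 51.6
t 5.45 pos [ 650.4 -281.8   59.7] jaw 12.3 j6 -36.7 w 51.6 F [-0.  -0.2 -1.8]
  offset [7.7, -0.2, -0.8] rot [0.33, 0.04, -0.07] j6 est (if j6~j1-yaw) -36
```

```bash
python3 -m handwheel '{"gripper":[1,1,1,1,1],"offset":[[3,0,-0.5],[5,0,-0.5],[7,0,-0.5],[7,0,-0.5],[7,0,-0.5]],"rot":[[0,0,0],[0,0,0],[0,0,0],[0,0,0],[0,0,0]]}';python3 -c "
from h import *
plan([650,-281,51],12)
"
```

```text
time_s: 5.87
ee_pos: [649.7, -281.1, 51.7]
ee_rot: [-137.9, 90.0, 144.4]
force: [0.5, -0.3, -2.1]
gripper_width: 51.8
t 5.87 pos [ 649.7 -281.1   51.7] jaw 12.3 j6 -36.7 w 51.8 F [ 0.5 -0.3 -2.1]
  offset [0.7, 0.3, -0.0] rot [0.32, -0.02, 0.02] j6 est (if j6~j1-yaw) -36
```

```bash
python3 -m handwheel '{"gripper":[1,1,1],"offset":[[0.7,0,0],[1.2,0,0],[1.2,0,0]],"rot":[[0,0,0],[0,0,0],[0,0,0]]}';python3 -m handwheel '{"gripper":[0,0,0,0,0],"offset":[[0,0,0],[0,0,0],[0,0,0],[0,0,0],[0,0,0]],"rot":[[0,0,0],[0,0,0],[0,0,0],[0,0,0],[0,0,0]]}';
```

```text
time_s: 6.12
ee_pos: [650.0, -281.2, 51.0]
ee_rot: [65.3, 90.0, -12.4]
force: [-1.3, -0.4, -1.2]
gripper_width: 51.7
time_s: 6.53
ee_pos: [650.0, -281.2, 50.9]
ee_rot: [71.2, 90.0, -6.5]
force: [-0.4, -0.5, 0.5]
gripper_width: 82.5
```

```bash
python3 -m handwheel '{"gripper":[0,0,0,0,0],"offset":[[-20,0,0],[-60,0,0],[-95,0,0],[-110,-10,-30],[-110,-20,-65]],"rot":[[0,0,0],[0,0,0],[0,0,0],[0,0,0],[0,0,0]]}';python3 - <<'E'
from h import *
plan([527,42,160],12)
cv2.imwrite("pics/s3.png",cv2.cvtColor(grab_frame('scene'),cv2.COLOR_RGB2BGR))
E
```

```text
time_s: 6.95
ee_pos: [619.4, -224.1, 165.8]
ee_rot: [55.7, 89.4, -22.1]
force: [1.4, 0.1, 0.1]
gripper_width: 91.0
t 6.95 pos [ 619.4 -224.1  165.8] jaw 12.2 j6 -33.1 w 91.0 F [1.4 0.1 0.1]
  offset [3.7, -34.2, -279.6] rot [0.18, 0.36, -0.53] j6 est (if j6~j1-yaw) -8
```

View pics/s3.png

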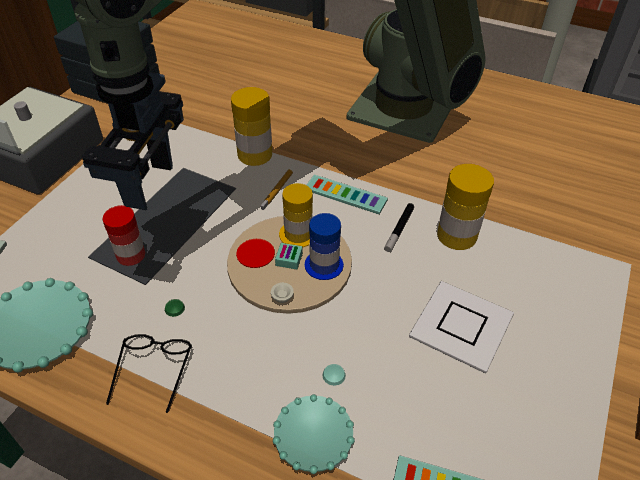

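Red stands upright on the mat at (124,238), with blue, yellow and the tile undisturbed. On to blue.

```bash
python3 -m handwheel '{"gripper":[0,0,0,0,0],"offset":[[0,-5,-40],[0,-10,-81],[0,-15,-122],[0,-20,-163],[0,-25,-203]],"rot":[[0,0,0],[0,0,0],[0,0,0],[0,0,0],[0,0,0]]}';python3 -m handwheel '{"gripper":[0,0,0,0,0],"offset":[[0,-4,-35],[0,-8,-65],[0,-9,-77],[0,-9,-77],[0,-9,-77]],"rot":[[0,0,0],[0,0,0],[0,0,0],[0,0,0],[0,0,0]]}';python3 - <<'E'
from h import *
plan([527,42,62],13)
E
```

```text
time_s: 7.42
ee_pos: [547.6, -27.3, 160.7]
ee_rot: [-169.1, 90.0, 113.2]
force: [1.0, 1.2, -0.2]
gripper_width: 91.0
time_s: 7.83
ee_pos: [523.9, 44.2, 160.9]
ee_rot: [33.6, 89.9, -44.0]
force: [-0.9, -0.3, -0.1]
gripper_width: 91.3
t 7.83 pos [523.9  44.2 160.9] jaw 12.4 j6 -8.8 w 91.3 F [-0.9 -0.3 -0.1]
  offset [98.9, 2.5, 2.7] rot [-0.59, 0.05, -0.03] j6 est (if j6~j1-yaw) -10
```

```bash
python3 -m handwheel '{"gripper":[0,0,0,0,0],"offset":[[15,2.5,2.5],[45,2.5,2.5],[75,2.5,2.5],[90,2.5,2.5],[96,2.5,2.5]],"rot":[[0,0,0],[0,0,0],[0,0,0],[0,0,0],[0,0,0]]}';python3 -m handwheel '{"gripper":[0,0,0,0],"offset":[[0,0,0],[0,0,0],[0,0,0],[0,0,0]],"rot":[[0,0,0],[0,0,0],[0,0,0],[0,0,0]]}';python3 - <<'E'
from h import *
plan([527,42,62],13)
E
```

```text
time_s: 8.25
ee_pos: [525.4, 40.6, 62.0]
ee_rot: [-93.2, 89.7, -171.0]
force: [-0.8, 0.2, -0.0]
gripper_width: 91.1
time_s: 8.58
ee_pos: [527.6, 42.2, 66.1]
ee_rot: [81.3, 89.8, 3.7]
force: [-0.3, 0.8, 0.3]
gripper_width: 91.3
t 8.58 pos [527.6  42.2  66.1] jaw 12.3 j6 -9.0 w 91.3 F [-0.3  0.8  0.3]
  offset [4.1, -0.7, 0.1] rot [-0.7, 0.03, -0.17] j6 est (if j6~j1-yaw) -10
```

```bash
python3 -m handwheel '{"gripper":[0,1,1,1,1],"offset":[[2,0,0],[4,-0.5,0],[4,-0.5,0],[4,-0.5,0],[4,-0.5,0]],"rot":[[0,0,0],[0,0,0],[0,0,0],[0,0,0],[0,0,0]]}' 30; python3 -m handwheel '{"gripper":[1,1],"offset":[[0,0,0],[0,0,0]],"rot":[[0,0,0],[0,0,0]]}';python3 -c "
from h import *
plan([527,42,62],13)"
```

```text
time_s: 9.0
ee_pos: [525.9, 42.5, 60.8]
ee_rot: [107.4, 90.0, 29.7]
force: [-1.0, -0.3, -1.1]
gripper_width: 67.3
time_s: 9.17
ee_pos: [526.0, 42.4, 60.8]
ee_rot: [104.3, 90.0, 26.6]
force: [0.9, 0.6, -0.9]
gripper_width: 54.1
t 9.17 pos [526.   42.4  60.8] jaw 12.3 j6 -9.0 w 54.1 F [ 0.9  0.6 -0.9]
  offset [-1.2, 0.9, 0.6] rot [-0.67, -0.0, -0.01] j6 est (if j6~j1-yaw) -10
```

```bash
python3 -m handwheel '{"gripper":[1,1,1,1,1],"offset":[[0,0,0],[-8,0,0],[-30,0,0],[-60,0,0],[-92,0,0]],"rot":[[0,0,0],[0,0,0],[0,0,0],[0,0,0],[0,0,0]]}';python3 -m handwheel '{"gripper":[1,1,1],"offset":[[-25,0,0],[-35,0,0],[-35,0,0]],"rot":[[0,0,0],[0,0,0],[0,0,0]]}';python3 -c "
from h import *
plan([462,-271,185],12)"
```

```text
time_s: 9.58
ee_pos: [524.4, 42.3, 152.8]
ee_rot: [-99.8, 89.8, -177.5]
force: [0.7, 0.5, -2.6]
gripper_width: 51.2
time_s: 9.83
ee_pos: [527.2, 42.4, 190.2]
ee_rot: [82.3, 89.7, 4.6]
force: [0.1, -0.5, -2.7]
gripper_width: 51.7
t 9.83 pos [527.2  42.4 190.2] jaw 12.3 j6 -9.0 w 51.7 F [ 0.1 -0.5 -2.7]
  offset [4.7, -130.6, 292.3] rot [0.32, 0.04, -0.29] j6 est (if j6~j1-yaw) -44
```

```bash
python3 -m handwheel '{"gripper":[1,1,1,1,1],"offset":[[0,-6,14],[0,-18,40],[0,-33,74],[0,-49,109],[0,-65,144]],"rot":[[0,0,0],[0,0,0],[0,0,0],[0,0,0],[0,0,0]]}';python3 -m handwheel '{"gripper":[1,1,1,1,1],"offset":[[0,-16,35],[0,-32,71],[10,-47,106],[40,-60,135],[75,-65,148]],"rot":[[0,0,0],[0,0,0],[0,0,0],[0,0,0],[0,0,0]]}';python3 - <<'E'
from h import *
plan([462,-271,51],12)
cv2.imwrite("pics/s4.png",cv2.cvtColor(grab_frame('scene'),cv2.COLOR_RGB2BGR))
E
```

```text
time_s: 10.25
ee_pos: [491.2, -113.0, 185.3]
ee_rot: [-117.0, 89.7, 165.4]
force: [0.2, -0.4, -2.7]
gripper_width: 51.5
time_s: 10.67
ee_pos: [460.9, -274.6, 112.1]
ee_rot: [27.7, 89.8, -50.1]
force: [2.0, -0.0, -4.0]
gripper_width: 51.6
t 10.67 pos [ 460.9 -274.6  112.1] jaw 12.2 j6 -44.1 w 51.6 F [ 2. -0. -4.]
  offset [61.1, 1.7, -3.5] rot [0.18, 0.21, -0.11] j6 est (if j6~j1-yaw) -44
```

View pics/s4.png

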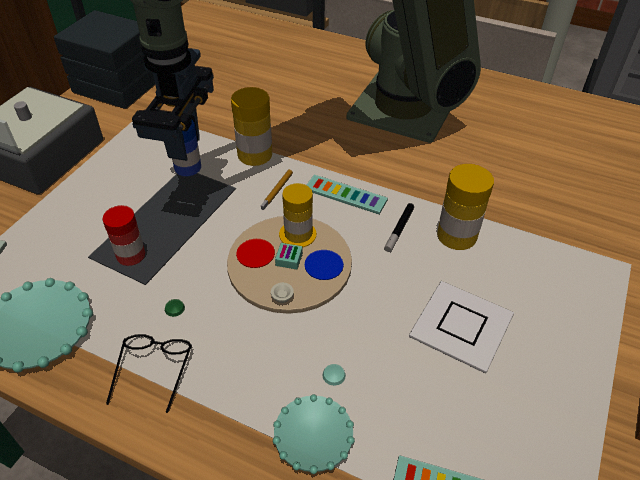

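Blue is held upright above the mat's near end, and the big yellow decoy at (252,125) is clear. Lowering.

```bash
python3 -m handwheel '{"gripper":[1,1,1,1,1],"offset":[[15,0,-1],[35,0,-1],[50,0,-1],[50,0,-1],[50,0,-1]],"rot":[[0,0,0],[0,0,0],[0,0,0],[0,0,0],[0,0,0]]}';python3 -m handwheel '{"gripper":[1,1,1],"offset":[[0,0,0],[0,0,0],[0,0,0]],"rot":[[0,0,0],[0,0,0],[0,0,0]]}';python3 - <<'E'
from h import *
plan([462,-271,50],12)
E
```

```text
time_s: 11.13
ee_pos: [459.6, -268.6, 60.9]
ee_rot: [-135.6, 89.7, 146.8]
force: [1.0, -1.3, -3.1]
gripper_width: 52.0
time_s: 11.38
ee_pos: [461.6, -269.9, 63.6]
ee_rot: [49.5, 89.9, -28.2]
force: [-0.5, -0.4, -2.5]
gripper_width: 51.7
t 11.38 pos [ 461.6 -269.9   63.6] jaw 12.3 j6 -43.9 w 51.7 F [-0.5 -0.4 -2.5]
  offset [13.7, 0.1, 1.2] rot [0.34, 0.07, -0.08] j6 est (if j6~j1-yaw) -44
```

```bash
python3 -m handwheel '{"gripper":[1,1,1,1,1],"offset":[[4,0,0.5],[8,0,1],[11,0,1],[12,0,1],[12,0,1]],"rot":[[0,0,0],[0,0,0],[0,0,0],[0,0,0],[0,0,0]]}';python3 -m handwheel '{"gripper":[1,1],"offset":[[0,0,0],[0,0,0]],"rot":[[0,0,0],[0,0,0]]}'
```

```text
time_s: 11.8
ee_pos: [460.9, -270.5, 50.2]
ee_rot: [-138.6, 89.9, 143.7]
force: [-0.3, -0.5, -2.9]
gripper_width: 51.5
time_s: 11.97
ee_pos: [461.3, -270.7, 50.8]
ee_rot: [85.1, 90.0, 7.4]
force: [-0.3, 0.1, -2.7]
gripper_width: 51.5
```

```bash
python3 -m handwheel '{"gripper":[1,1,1],"offset":[[0.7,0,0],[1.2,0,0],[1.2,0,0]],"rot":[[0,0,0],[0,0,0],[0,0,0]]}';python3 -m handwheel '{"gripper":[0,0,0,0,0],"offset":[[0,0,0],[0,0,0],[0,0,0],[0,0,0],[0,0,0]],"rot":[[0,0,0],[0,0,0],[0,0,0],[0,0,0],[0,0,0]]}';python3 -m handwheel '{"gripper":[0,0,0,0,0],"offset":[[-20,0,0],[-60,0,0],[-95,0,0],[-125,0,0],[-125,10,-30]],"rot":[[0,0,0],[0,0,0],[0,0,0],[0,0,0],[0,0,0]]}';python3 - <<'E'
from h import *
plan([481,-31,165],103)
E
```

```text
time_s: 12.22
ee_pos: [461.4, -270.7, 49.8]
ee_rot: [54.9, 90.0, -22.8]
force: [-0.7, -0.3, -0.1]
gripper_width: 51.5
time_s: 12.63
ee_pos: [461.4, -270.7, 49.6]
ee_rot: [64.1, 90.0, -13.6]
force: [-0.0, -0.5, 0.4]
gripper_width: 81.5
time_s: 13.05
ee_pos: [468.5, -244.5, 181.1]
ee_rot: [41.2, 89.1, -36.7]
force: [1.8, 0.3, 0.1]
gripper_width: 91.2
t 13.05 pos [ 468.5 -244.5  181.1] jaw 12.1 j6 -40.8 w 91.2 F [1.8 0.3 0.1]
  offset [14.3, 56.8, -206.4] rot [89.11, 0.07, -1.0] j6 est (if j6~j1-yaw) 72
  offset [14.3, 56.8, -206.4] rot [-90.89, 1.0, 0.07] j6 est (if j6~j1-yaw) -108
```

```bash
python3 -m handwheel '{"gripper":[0,0,0,0,0],"offset":[[0,10,-38],[0,20,-77],[0,30,-115],[0,40,-153],[5,50,-185]],"rot":[[7,0,0],[14,0,0],[21,0,0],[28,0,0],[35,0,0]]}';python3 - <<'E'
from h import *
plan([481,-31,165],103)
E
```

```text
time_s: 13.47
ee_pos: [473.8, -53.2, 171.2]
ee_rot: [106.6, 89.9, -3.4]
force: [0.9, -1.0, -0.3]
gripper_width: 91.3
t 13.47 pos [473.8 -53.2 171.2] jaw -20.0 j6 12.2 w 91.3 F [ 0.9 -1.  -0.3]
  offset [6.2, -0.8, -23.3] rot [57.01, -0.08, -0.08] j6 est (if j6~j1-yaw) 72
  offset [6.2, -0.8, -23.3] rot [-122.99, 0.1, -0.1] j6 est (if j6~j1-yaw) -108
```

```bash
python3 -m handwheel '{"gripper":[0,0,0,0,0],"offset":[[0,-0.5,-14],[0,-0.5,-22],[0,-0.5,-22],[0,-0.5,-22],[0,-0.5,-22]],"rot":[[7,0,0],[14,0,0],[21,0,0],[28,0,0],[35,0,0]]}';python3 -m handwheel '{"gripper":[0,0,0,0,0],"offset":[[0,0,0],[0,0,0],[0,0,0],[0,0,0],[0,0,0]],"rot":[[7,0,0],[14,0,0],[21,0,0],[22,0,0],[22,0,0]]}';python3 - <<'E'
from h import *
plan([481,-31,62],103)
E
```

```text
time_s: 13.88
ee_pos: [480.6, -33.5, 170.4]
ee_rot: [-173.0, 90.0, 42.1]
force: [-0.5, -0.5, 0.2]
gripper_width: 91.4
time_s: 14.3
ee_pos: [480.6, -33.9, 170.3]
ee_rot: [-108.6, 90.0, 84.8]
force: [0.4, -0.9, 0.5]
gripper_width: 91.5
t 14.30 pos [480.6 -33.9 170.3] jaw -76.5 j6 71.1 w 91.5 F [ 0.4 -0.9  0.5]
  offset [108.3, -2.7, -1.1] rot [0.47, -0.0, 0.01] j6 est (if j6~j1-yaw) 72
```

```bash
python3 -m handwheel '{"gripper":[0,0,0,0,0],"offset":[[15,-2.5,-1],[45,-2.5,-1],[75,-2.5,-1],[95,-2.5,-1],[103,-2.5,-1]],"rot":[[0,0,0],[0,0,0],[0,0,0],[0,0,0],[0,0,0]]}';python3 -m handwheel '{"gripper":[0,0,0,0],"offset":[[2,0,0],[3,0,0],[3,0,0],[3,0,0]],"rot":[[0,0,0],[0,0,0],[0,0,0],[0,0,0]]}';python3 - <<'E'
from h import *
plan([481,-31,62],103)
E
```

```text
time_s: 14.72
ee_pos: [478.9, -31.1, 64.7]
ee_rot: [-19.4, 89.7, 174.1]
force: [-1.6, 0.3, 0.1]
gripper_width: 90.7
time_s: 15.05
ee_pos: [482.1, -31.4, 65.6]
ee_rot: [164.0, 89.8, -2.6]
force: [0.3, -0.2, -0.3]
gripper_width: 91.1
t 15.05 pos [482.1 -31.4  65.6] jaw -76.6 j6 71.5 w 91.1 F [ 0.3 -0.2 -0.3]
  offset [3.6, -0.6, 1.0] rot [0.37, -0.16, -0.04] j6 est (if j6~j1-yaw) 72
```

```bash
python3 -m handwheel '{"gripper":[0,1,1,1,1],"offset":[[2,-0.5,0],[3,-0.5,0],[3,-0.5,0],[3,-0.5,0],[3,-0.5,0]],"rot":[[0,0,0],[0,0,0],[0,0,0],[0,0,0],[0,0,0]]}' 30; python3 -m handwheel '{"gripper":[1,1,1],"offset":[[0,0,0],[0,0,0],[0,0,0]],"rot":[[0,0,0],[0,0,0],[0,0,0]]}';python3 -c "
from h import *
plan([481,-31,62],103)"
```

```text
time_s: 15.47
ee_pos: [481.0, -30.8, 61.5]
ee_rot: [176.4, 90.0, 9.7]
force: [-0.0, -0.9, -0.5]
gripper_width: 67.8
time_s: 15.72
ee_pos: [481.0, -30.8, 61.4]
ee_rot: [173.5, 90.0, 6.8]
force: [0.7, 0.1, 0.6]
gripper_width: 52.0
t 15.72 pos [481.  -30.8  61.4] jaw -76.7 j6 71.6 w 52.0 F [0.7 0.1 0.6]
  offset [-0.6, 0.2, 0.0] rot [0.35, -0.01, -0.0] j6 est (if j6~j1-yaw) 72
```

```bash
python3 -m handwheel '{"gripper":[1,1,1,1,1],"offset":[[-8,0,0],[-30,0,0],[-62,0,0],[-95,0,0],[-125,0,0]],"rot":[[0,0,0],[0,0,0],[0,0,0],[0,0,0],[0,0,0]]}';python3 -c "
from h import *
plan([556,-276,185],103)"
```

```text
time_s: 16.13
ee_pos: [480.6, -30.8, 188.3]
ee_rot: [-99.7, 90.0, 93.7]
force: [0.9, 1.4, -2.8]
gripper_width: 51.4
t 16.13 pos [480.6 -30.8 188.3] jaw -76.7 j6 71.6 w 51.4 F [ 0.9  1.4 -2.8]
  offset [3.3, 256.0, -16.8] rot [0.34, -0.0, 0.01] j6 est (if j6~j1-yaw) 49
```

```bash
python3 -m handwheel '{"gripper":[1,1,1,1,1],"offset":[[0,15,-1],[0,45,-3],[0,85,-5.5],[0,125,-8],[0,165,-11]],"rot":[[0,0,0],[0,0,0],[0,0,0],[0,0,0],[0,0,0]]}';python3 -m handwheel '{"gripper":[1,1,1,1,1],"offset":[[0,40,-2.5],[0,72,-5],[10,90,-6],[40,91,-6],[75,91,-6]],"rot":[[0,0,0],[0,0,0],[0,0,0],[0,0,0],[0,0,0]]}';python3 -m handwheel '{"gripper":[1,1,1,1,1],"offset":[[30,0,0],[40,0,0],[40,0,0],[40,0,0],[40,0,0]],"rot":[[0,0,0],[0,0,0],[0,0,0],[0,0,0],[0,0,0]]}';python3 - <<'E'
from h import *
plan([556,-276,50.4],103)
cv2.imwrite("pics/s5.png",cv2.cvtColor(grab_frame('scene'),cv2.COLOR_RGB2BGR))
E
```

```text
time_s: 16.55
ee_pos: [529.6, -190.2, 186.8]
ee_rot: [-94.9, 90.0, 98.5]
force: [1.4, 0.0, -1.1]
gripper_width: 51.5
time_s: 16.97
ee_pos: [558.2, -278.4, 112.6]
ee_rot: [139.9, 89.7, -26.9]
force: [0.5, 0.3, -2.7]
gripper_width: 51.4
time_s: 17.38
ee_pos: [558.1, -276.6, 73.6]
ee_rot: [140.7, 89.8, -26.0]
force: [-0.4, -0.4, -1.0]
gripper_width: 51.6
t 17.38 pos [ 558.1 -276.6   73.6] jaw -76.6 j6 49.2 w 51.6 F [-0.4 -0.4 -1. ]
  offset [23.2, -1.1, 2.0] rot [0.35, -0.19, -0.15] j6 est (if j6~j1-yaw) 50
```

View pics/s5.png

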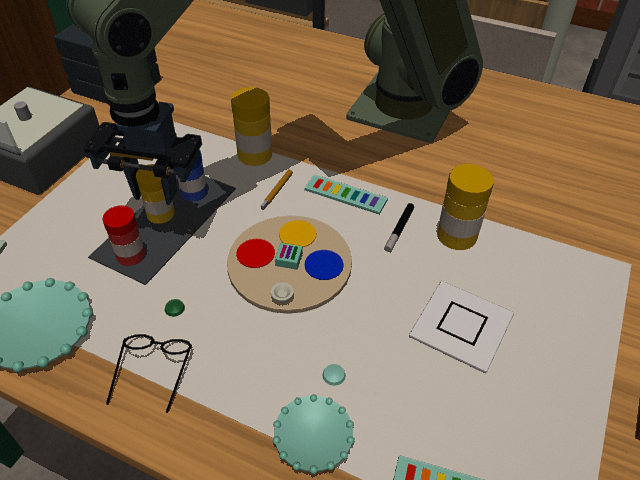

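Yellow is between blue and red over the mat, and all three pads are bare. Lowering it the rest of the way.

```bash
python3 -m handwheel '{"gripper":[1,1,1,1,1],"offset":[[6,0,1],[12,0,1],[17,0,1],[20,0,1],[20,0,1]],"rot":[[0,0,0],[0,0,0],[0,0,0],[0,0,0],[0,0,0]]}';python3 -m handwheel '{"gripper":[1,1,1],"offset":[[1,0,0],[1,0,0],[1,0,0]],"rot":[[0,0,0],[0,0,0],[0,0,0]]}';python3 -c "
from h import *
plan([556,-276,50.4],103)"
```

```text
time_s: 17.85
ee_pos: [555.3, -276.1, 50.7]
ee_rot: [-46.2, 89.9, 147.1]
force: [-0.5, 0.6, -1.8]
gripper_width: 51.2
time_s: 18.1
ee_pos: [555.6, -276.2, 50.4]
ee_rot: [171.9, 90.0, 5.3]
force: [0.1, 0.4, -0.7]
gripper_width: 52.1
t 18.10 pos [ 555.6 -276.2   50.4] jaw -76.7 j6 49.2 w 52.1 F [ 0.1  0.4 -0.7]
  offset [0.0, -0.1, -0.4] rot [0.34, -0.01, -0.0] j6 est (if j6~j1-yaw) 50
```

Contact made. I'll release, retract clear of the cameras' view of the shelf, and measure the pads and tile.

```bash
python3 -m handwheel '{"gripper":[0,0,0,0,0],"offset":[[0.4,0,0],[0.4,0,0],[0,0,0],[0,0,0],[0,0,0]],"rot":[[0,0,0],[0,0,0],[0,0,0],[0,0,0],[0,0,0]]}';python3 -m handwheel '{"gripper":[0,0,0,0,0],"offset":[[-20,0,0],[-60,0,0],[-95,0,0],[-110,0,0],[-110,0,0]],"rot":[[0,0,0],[0,0,0],[0,0,0],[0,0,0],[0,0,0]]}';cat > pads.py <<'E'
from seg import *
np.set_printoptions(precision=1,suppress=True)
HP={'red':0,'yellow':23,'blue':116}
W={'pad_red':[556,-80,14],'pad_yellow':[481,-31,14],'pad_blue':[527,42,14]}
def pads(tag):
    C={}
    for n in('scene','top'):
        im=grab_frame(n); cv2.imwrite(f'pics/{n}_{tag}.png',cv2.cvtColor(im,cv2.COLOR_RGB2BGR))
        hsv=cv2.cvtColor(im,cv2.COLOR_RGB2HSV).astype(int)
        for c in HP:
            near=proj(n,W['pad_'+c]); dh=np.abs((hsv[...,0]-HP[c]+90)%180-90)
            m=(dh<12)&(hsv[...,1]>90)&(np.hypot(*(np.indices(dh.shape)[::-1]-near[:,None,None]))<30)
            m=cv2.morphologyEx(m.astype(np.uint8),cv2.MORPH_CLOSE,np.ones((3,3)))
            try:
                cc,s,ct=blob(m,near); e=cv2.fitEllipse(cv2.convexHull(ct)); C[n,c]=e[0]
                print(n,c,np.array(e[0]),np.array(e[1]),'area',s[4],'z14->',onz(n,*e[0],14))
            except ValueError: print(n,c,'none')
    for c in HP:
        if ('scene',c) in C and ('top',c) in C: print(c,'tri',*tri(C['scene',c],C['top',c]))
E
python3 -c "
from pads import *
pads('p1')
plan([542,-17.7,100],None)"
```

```text
time_s: 18.52
ee_pos: [555.7, -276.2, 50.5]
ee_rot: [150.4, 90.0, -16.3]
force: [0.9, 0.7, 0.6]
gripper_width: 81.9
time_s: 18.93
ee_pos: [558.0, -277.4, 165.4]
ee_rot: [140.0, 89.4, -26.7]
force: [0.5, -0.5, 0.2]
gripper_width: 91.4
scene red [255.  252.7] [29.7 38.9] area 921 z14-> [558.3 -76.6  14. ]
scene yellow [297.4 233.5] [27.9 37.8] area 806 z14-> [483.8 -30.3  14. ]
scene blue [323.6 264.4] [29.9 38.7] area 921 z14-> [530.5  44.   14. ]
top red [389.5 199.1] [44.3 45.6] area 1607 z14-> [555.7 -79.3  14. ]
top yellow [358.4 246.9] [45.1 45.5] area 1626 z14-> [481.4 -33.   14. ]
top blue [310.1 216.1] [42.7 43.1] area 1460 z14-> [527.7  41.4  14. ]
red tri [556.1 -78.9  10.9] 1.414636721954134
yellow tri [481.5 -32.4  10.9] 1.4987592609097142
blue tri [528.   42.2  10.5] 1.1784460958713059
t 19.03 pos [ 555.4 -276.1  160.5] jaw -76.7 j6 49.2 w 91.3 F [ 0.5  0.1 -0.5]
  offset [60.4, -254.6, -46.6] rot [0.0, -0.03, -0.02] j6 est (if j6~j1-yaw) 74
```

The pads agree with the jar grasp positions to within about 1 mm. Moving to the tile.

```bash
python3 -m handwheel '{"gripper":[0.3,0.3,0.3,0.3,0.3],"offset":[[0,-40,-7],[0,-81,-15],[0,-122,-22],[0,-163,-30],[0,-203,-37]],"rot":[[0,0,0],[0,0,0],[0,0,0],[0,0,0],[0,0,0]]}';python3 -m handwheel '{"gripper":[0.3,0.3,0.3,0.3,0.3],"offset":[[10,-30,-5],[35,-51,-9],[70,-51,-9],[100,-51,-9],[100,-51,-9]],"rot":[[0,0,0],[0,0,0],[0,0,0],[0,0,0],[0,0,0]]}';python3 -m handwheel '{"gripper":[0.3,0.3,0.3],"offset":[[0,0,0],[0,0,0],[0,0,0]],"rot":[[0,0,0],[0,0,0],[0,0,0]]}';python3 - <<'E'
from h import *
plan([542.2,-17.8,17],103.8)
for n,sl in(('scene',np.s_[190:310,220:370]),('top',np.s_[140:280,270:430])):
    cv2.imwrite(f"pics/t_{n}.png",cv2.cvtColor(grab_frame(n),cv2.COLOR_RGB2BGR)[sl].repeat(4,0).repeat(4,1))
E
```

```text
time_s: 19.45
ee_pos: [542.9, -68.2, 158.0]
ee_rot: [-25.1, 89.7, 168.2]
force: [0.8, 0.3, -0.3]
gripper_width: 64.5
time_s: 19.87
ee_pos: [535.4, -17.4, 53.4]
ee_rot: [-16.6, 89.1, 176.8]
force: [-1.5, -0.5, -0.1]
gripper_width: 63.6
time_s: 20.12
ee_pos: [543.0, -18.8, 61.8]
ee_rot: [165.6, 89.8, -1.1]
force: [0.2, -0.6, 0.2]
gripper_width: 63.8
t 20.12 pos [543.  -18.8  61.8] jaw -76.7 j6 73.5 w 63.8 F [ 0.2 -0.6  0.2]
  offset [44.8, -1.2, 0.7] rot [-0.49, -0.17, -0.04] j6 est (if j6~j1-yaw) 73
```

View pics/t_scene.png

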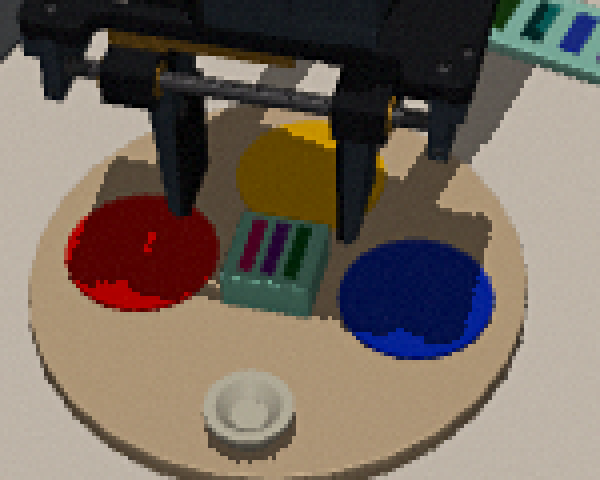

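View pics/t_top.png

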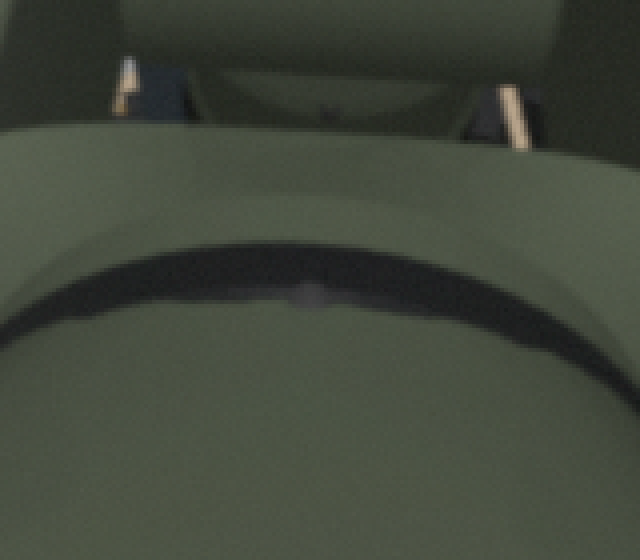

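The scene crop shows the fingertips at (185,210) and (345,240), straddling the tile at (275,265). The arm blocks the top view. Descending.

```bash
python3 -m handwheel '{"gripper":[0.3,0.3,0.3,0.3,0.3],"offset":[[10,-1,0],[25,-1,0],[37,-1,0],[37,-1,0],[37,-1,0]],"rot":[[0,0,0],[0,0,0],[0,0,0],[0,0,0],[0,0,0]]}';python3 -m handwheel '{"gripper":[0.3,0.3,0.3],"offset":[[0,0,0],[0,0,0],[0,0,0]],"rot":[[0,0,0],[0,0,0],[0,0,0]]}';python3 - <<'E'
from h import *
plan([542.2,-17.8,17],103.8)
E
```

```text
time_s: 20.63
ee_pos: [541.1, -17.5, 23.0]
ee_rot: [-23.0, 89.9, 170.3]
force: [-0.7, -0.1, -0.0]
gripper_width: 63.9
time_s: 20.88
ee_pos: [542.1, -17.5, 24.1]
ee_rot: [167.1, 89.9, 0.4]
force: [0.1, 1.0, 0.5]
gripper_width: 63.9
t 20.88 pos [542.1 -17.5  24.1] jaw -76.7 j6 73.6 w 63.9 F [0.1 1.  0.5]
  offset [7.1, 0.3, -0.1] rot [-0.46, -0.09, -0.02] j6 est (if j6~j1-yaw) 73
```

```bash
python3 -m handwheel '{"gripper":[0.3,0.3,0.3,1,1],"offset":[[3,0,0],[6,0,0],[6.5,0,0],[6.5,0,0],[6.5,0,0]],"rot":[[0,0,0],[0,0,0],[0,0,0],[0,0,0],[0,0,0]]}' 25;python3 -m handwheel '{"gripper":[1,1,1],"offset":[[0,0,0],[0,0,0],[0,0,0]],"rot":[[0,0,0],[0,0,0],[0,0,0]]}';python3 - <<'E'
from h import *
plan([542.2,-17.8,17],103.8)
E
```

```text
time_s: 21.3
ee_pos: [541.4, -17.4, 16.7]
ee_rot: [-43.8, 90.0, 149.5]
force: [0.0, 0.6, -0.1]
gripper_width: 53.3
time_s: 21.55
ee_pos: [541.6, -17.5, 16.9]
ee_rot: [171.6, 90.0, 5.0]
force: [1.1, -0.1, 0.6]
gripper_width: 39.8
t 21.55 pos [541.6 -17.5  16.9] jaw -76.7 j6 73.6 w 39.8 F [ 1.1 -0.1  0.6]
  offset [-0.1, 0.5, -0.5] rot [-0.45, -0.02, -0.0] j6 est (if j6~j1-yaw) 73
```

The tile is held at 39.8 mm. Lifting.

```bash
python3 -m handwheel '{"gripper":[1,1,1,1,1],"offset":[[-8,0,0],[-25,0,0],[-50,0,0],[-80,0,0],[-80,0,0]],"rot":[[0,0,0],[0,0,0],[0,0,0],[0,0,0],[0,0,0]]}';python3 - <<'E'
from h import *
plan([540.2,295,60],85)
E
```

```text
time_s: 21.97
ee_pos: [545.3, -17.6, 102.7]
ee_rot: [164.2, 89.4, -2.5]
force: [1.1, -0.4, 0.4]
gripper_width: 40.2
t 21.97 pos [545.3 -17.6 102.7] jaw -76.7 j6 73.6 w 40.2 F [ 1.1 -0.4  0.4]
  offset [42.5, -305.5, -66.7] rot [18.34, -0.64, -0.07] j6 est (if j6~j1-yaw) 122
```

```bash
python3 -m handwheel '{"gripper":[1,1,1,1,1],"offset":[[0,-15,-3],[0,-50,-11],[0,-90,-20],[0,-130,-28],[0,-170,-37]],"rot":[[3,0,0],[8,0,0],[13,0,0],[17,0,0],[18.3,0,0]]}';python3 - <<'E'
from h import *
plan([540.2,295,60],85)
E
```

```text
time_s: 22.38
ee_pos: [537.7, 157.9, 97.0]
ee_rot: [-16.0, 90.0, 158.8]
force: [0.4, -0.2, -1.2]
gripper_width: 39.9
t 22.38 pos [537.7 157.9  97. ] jaw -95.2 j6 110.4 w 39.9 F [ 0.4 -0.2 -1.2]
  offset [37.0, -136.8, 9.8] rot [-0.17, 0.01, 0.0] j6 est (if j6~j1-yaw) 122
```

```bash
python3 -m handwheel '{"gripper":[1,1,1,1,1],"offset":[[0,-40,3],[0,-80,6],[0,-115,8],[10,-132,10],[30,-136,10]],"rot":[[0,0,0],[0,0,0],[0,0,0],[0,0,0],[0,0,0]]}';python3 -m handwheel '{"gripper":[1,1,1,1,1],"offset":[[0,0,0],[0,0,0],[0,0,0],[0,0,0],[0,0,0]],"rot":[[0,0,0],[0,0,0],[0,0,0],[0,0,0],[0,0,0]]}';python3 - <<'E'
from h import *
plan([540.2,295,13],85)
for n,sl in(('scene',np.s_[250:390,390:540]),('top',np.s_[140:280,80:230])):
    cv2.imwrite(f"pics/u_{n}.png",cv2.cvtColor(grab_frame(n),cv2.COLOR_RGB2BGR)[sl].repeat(4,0).repeat(4,1))
E
```

```text
time_s: 22.8
ee_pos: [541.5, 297.7, 68.9]
ee_rot: [-139.2, 89.6, 36.0]
force: [-0.1, 0.1, -1.3]
gripper_width: 39.9
time_s: 23.22
ee_pos: [540.7, 292.3, 68.0]
ee_rot: [-147.4, 89.9, 27.5]
force: [-0.9, 1.1, -1.3]
gripper_width: 40.0
t 23.22 pos [540.7 292.3  68. ] jaw -95.0 j6 122.3 w 40.0 F [-0.9  1.1 -1.3]
  offset [55.0, -2.6, 0.8] rot [-0.03, -0.09, 0.06] j6 est (if j6~j1-yaw) 123
```

View pics/u_scene.png

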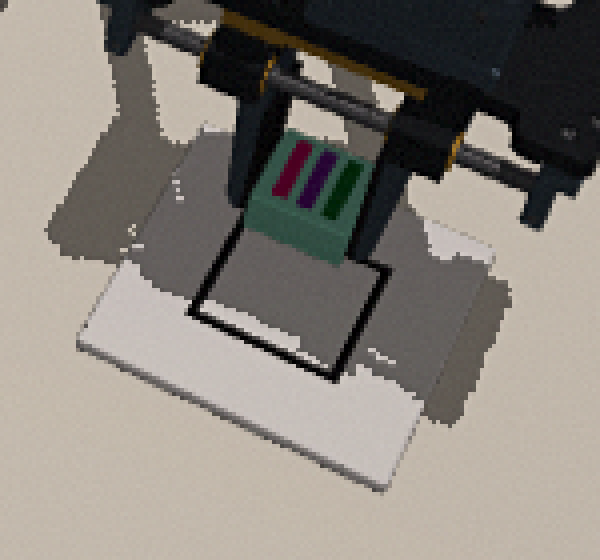

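View pics/u_top.png

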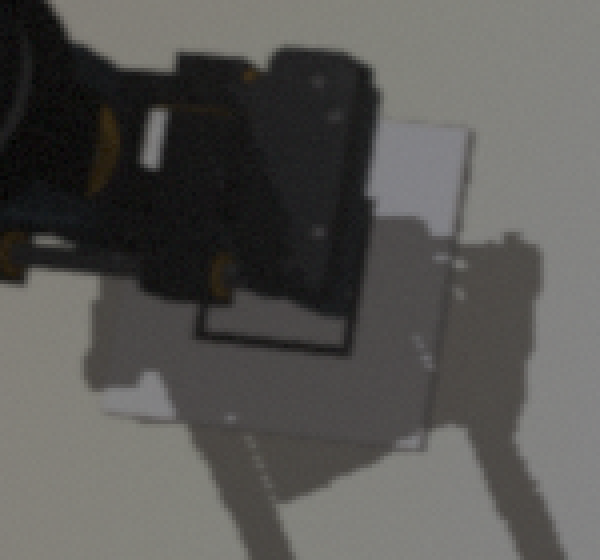

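```bash
python3 -c "
from h import *
for u,v in ((250,205),(345,232),(362,165),(293,132)): print(onz('scene',390+u/4,250+v/4,83).round(1))"
python3 -m handwheel '{"gripper":[1,1,1,1,1],"offset":[[10,-2,1],[25,-2.5,1],[40,-2.5,1],[45,-2.5,1],[45,-2.5,1]],"rot":[[0,0,0],[0,0,0],[0,0,0],[0,0,0],[0,0,0]]}';python3 -m handwheel '{"gripper":[1,1,1],"offset":[[0,0,0],[0,0,0],[0,0,0]],"rot":[[0,0,0],[0,0,0],[0,0,0]]}';python3 - <<'E'
from h import *
plan([540.2,295,13],85)
E
```

```text
[566.8 274.1  83. ]
[563.7 309.7  83. ]
[529.8 307.2  83. ]
[525.4 278.8  83. ]
time_s: 23.73
ee_pos: [538.0, 294.8, 20.0]
ee_rot: [31.2, 89.8, -153.7]
force: [0.2, -0.1, -1.4]
gripper_width: 39.3
time_s: 23.98
ee_pos: [539.9, 295.8, 22.8]
ee_rot: [-145.3, 89.9, 29.7]
force: [0.2, 0.9, -0.9]
gripper_width: 40.1
t 23.98 pos [539.9 295.8  22.8] jaw -95.0 j6 122.6 w 40.1 F [ 0.2  0.9 -0.9]
  offset [9.8, 0.8, -0.4] rot [0.04, -0.09, 0.06] j6 est (if j6~j1-yaw) 123
```

```bash
python3 -m handwheel '{"gripper":[1,1,1,1,1],"offset":[[3,0.5,1],[6,0.5,2],[8,0.5,2],[8.5,0.5,2],[8.5,0.5,2]],"rot":[[0,0,0],[0,0,0],[0,0,0],[0,0,0],[0,0,0]]}';python3 -m handwheel '{"gripper":[1,1,1],"offset":[[0,0,0],[0,0,0],[0,0,0]],"rot":[[0,0,0],[0,0,0],[0,0,0]]}';python3 - <<'E'
from h import *
plan([538.2,295,13],85)
for n,sl in(('scene',np.s_[250:390,390:540]),):
    cv2.imwrite(f"pics/v_{n}.png",cv2.cvtColor(grab_frame(n),cv2.COLOR_RGB2BGR)[sl].repeat(4,0).repeat(4,1))
E
```

```text
time_s: 24.4
ee_pos: [537.0, 295.0, 13.1]
ee_rot: [26.1, 90.0, -158.8]
force: [0.7, 0.1, -0.7]
gripper_width: 39.9
time_s: 24.65
ee_pos: [537.3, 295.2, 13.5]
ee_rot: [-138.6, 90.0, 36.4]
force: [-0.6, -0.8, -0.5]
gripper_width: 39.8
t 24.65 pos [537.3 295.2  13.5] jaw -95.0 j6 122.7 w 39.8 F [-0.6 -0.8 -0.5]
  offset [0.5, 0.1, -0.9] rot [0.04, -0.02, 0.01] j6 est (if j6~j1-yaw) 123
```

View pics/v_scene.png

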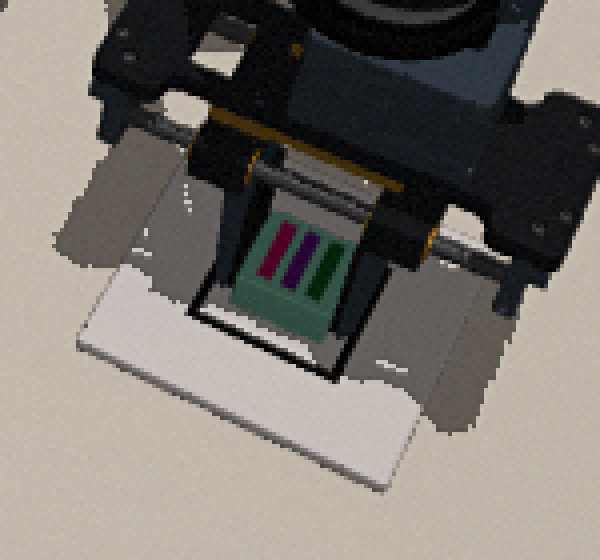

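The tile sits inside the black square, its front bottom edge about 8 mm from the front line. Lowering the last bit and releasing.

```bash
python3 -m handwheel '{"gripper":[1,1,0.4,0.3,0.3],"offset":[[0.5,0,0],[0.8,0,0],[0.8,0,0],[0.8,0,0],[0.8,0,0]],"rot":[[0,0,0],[0,0,0],[0,0,0],[0,0,0],[0,0,0]]}';python3 -m handwheel '{"gripper":[0.3,0.3,0.3,0.3,0.3],"offset":[[0,0,0],[0,0,0],[-10,0,0],[-40,0,0],[-80,0,0]],"rot":[[0,0,0],[0,0,0],[0,0,0],[0,0,0],[0,0,0]]}';python3 -m handwheel '{"gripper":[0.3,0.3,0.3,0.3,0.3],"offset":[[-30,20,0],[-60,60,0],[-60,100,0],[-60,140,0],[-60,180,0]],"rot":[[-7,0,0],[-14,0,0],[-21,0,0],[-28,0,0],[-35,0,0]]}';python3 - <<'E'
from h import *
plan([462,-271,165],12)
cv2.imwrite('pics/w_s.png',cv2.cvtColor(grab_frame('scene'),cv2.COLOR_RGB2BGR))
cv2.imwrite('pics/w_t.png',cv2.cvtColor(grab_frame('top'),cv2.COLOR_RGB2BGR))
E
```

```text
time_s: 25.12
ee_pos: [537.2, 295.1, 12.6]
ee_rot: [-117.5, 90.0, 57.6]
force: [-0.1, 0.5, 1.0]
gripper_width: 57.1
time_s: 25.53
ee_pos: [535.1, 294.0, 91.0]
ee_rot: [32.3, 89.6, -152.6]
force: [0.4, 1.2, -0.1]
gripper_width: 63.8
time_s: 25.95
ee_pos: [522.5, 122.1, 154.4]
ee_rot: [159.7, 89.8, 9.4]
force: [0.6, -0.7, 0.9]
gripper_width: 64.0
t 25.95 pos [522.5 122.1 154.4] jaw -60.3 j6 72.2 w 64.0 F [ 0.6 -0.7  0.9]
  offset [-10.9, 311.5, 247.3] rot [-72.3, -0.1, -0.16] j6 est (if j6~j1-yaw) -44
  offset [-10.9, 311.5, 247.3] rot [107.7, -0.17, 0.11] j6 est (if j6~j1-yaw) 136
```

View pics/w_s.png

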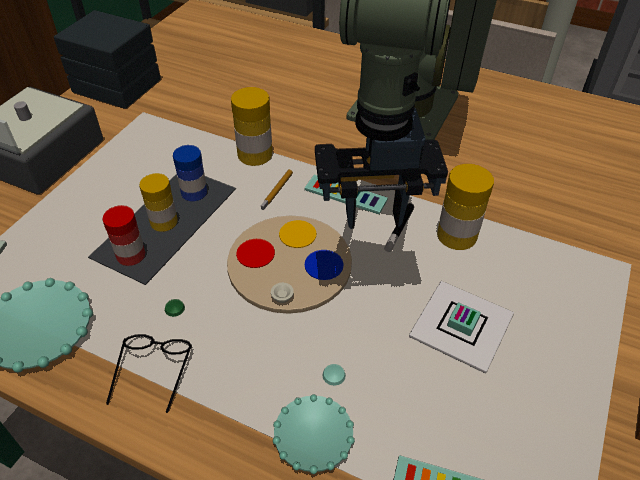

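View pics/w_t.png

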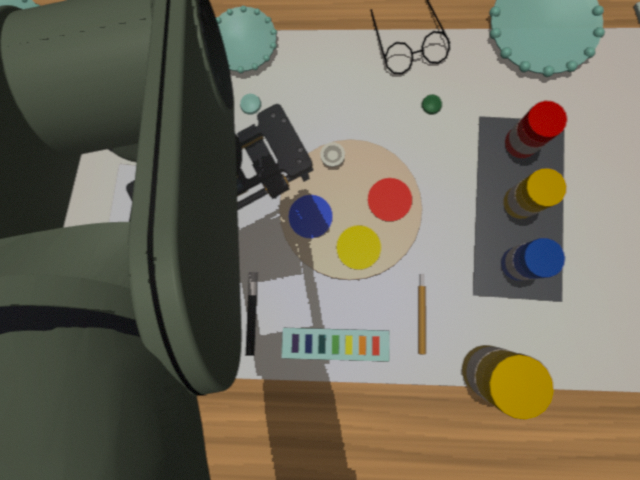

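The tile lies stripes up inside the square at scene (464,318). All three jars stand on the mat: red (124,238), yellow (158,203), blue (190,175). Returning yellow first.

```bash
python3 -c "
from h import *
plan([555.7,-276.2,160],-76.7)"
```

```text
t 26.05 pos [521.5 119.  153.7] jaw -60.9 j6 72.6 w 63.7 F [ 1.5  0.7 -1.2]
  offset [-5.6, 361.8, 162.6] rot [15.85, 0.03, -0.1] j6 est (if j6~j1-yaw) 49
```

```bash
python3 -m handwheel '{"gripper":[0,0,0,0,0],"offset":[[-5,38,17],[-5,76,34],[-5,114,51],[-5,152,68],[-5,190,85]],"rot":[[5,0,0],[10,0,0],[15.8,0,0],[15.8,0,0],[15.8,0,0]]}';python3 -m handwheel '{"gripper":[0,0,0,0,0],"offset":[[0,40,8],[0,80,14],[0,120,20],[0,160,28],[0,188,30]],"rot":[[0,0,0],[0,0,0],[0,0,0],[0,0,0],[0,0,0]]}';python3 -m handwheel '{"gripper":[0,0,0],"offset":[[0,0,0],[0,0,0],[0,0,0]],"rot":[[0,0,0],[0,0,0],[0,0,0]]}';python3 -c "
from h import *
plan([555.7,-276.2,50.4],-76.7)"
```

```text
time_s: 26.47
ee_pos: [541.7, -84.8, 158.4]
ee_rot: [175.8, 89.9, 9.3]
force: [0.2, -0.6, -0.0]
gripper_width: 90.7
time_s: 26.88
ee_pos: [556.1, -276.5, 158.2]
ee_rot: [110.5, 89.9, -56.2]
force: [0.5, 0.8, 0.3]
gripper_width: 91.4
time_s: 27.13
ee_pos: [556.2, -272.5, 157.6]
ee_rot: [-89.3, 89.9, 104.2]
force: [-0.5, 0.1, 0.1]
gripper_width: 91.3
t 27.13 pos [ 556.2 -272.5  157.6] jaw -76.5 j6 49.3 w 91.3 F [-0.5  0.1  0.1]
  offset [107.2, 3.6, 1.4] rot [0.19, 0.0, 0.06] j6 est (if j6~j1-yaw) 49
```

```bash
python3 -m handwheel '{"gripper":[0,0,0,0,0],"offset":[[15,3,1],[45,3,1],[75,3,1],[95,3,1],[100,3,1]],"rot":[[0,0,0],[0,0,0],[0,0,0],[0,0,0],[0,0,0]]}';python3 -m handwheel '{"gripper":[0,0,0,0,0],"offset":[[3,0,0],[3,0,0],[3,0,0],[3,0,0],[3,0,0]],"rot":[[0,0,0],[0,0,0],[0,0,0],[0,0,0],[0,0,0]]}';python3 -c "
from h import *
plan([555.7,-276.2,50.4],-76.7)"
```

```text
time_s: 27.55
ee_pos: [553.6, -273.3, 54.2]
ee_rot: [-44.2, 89.6, 149.4]
force: [-0.6, -0.2, 0.0]
gripper_width: 91.3
time_s: 27.97
ee_pos: [556.6, -276.9, 56.0]
ee_rot: [141.4, 89.8, -25.1]
force: [0.3, -0.9, -0.2]
gripper_width: 91.5
t 27.97 pos [ 556.6 -276.9   56. ] jaw -76.5 j6 49.0 w 91.5 F [ 0.3 -0.9 -0.2]
  offset [5.6, -0.9, 0.8] rot [0.22, -0.12, -0.09] j6 est (if j6~j1-yaw) 49
```

```bash
python3 -m handwheel '{"gripper":[0,1,1,1,1],"offset":[[2,-0.5,0],[5,-0.5,0],[5,-0.5,0],[5,-0.5,0],[5,-0.5,0]],"rot":[[0,0,0],[0,0,0],[0,0,0],[0,0,0],[0,0,0]]}' 30; python3 -m handwheel '{"gripper":[1,1,1,1],"offset":[[0,0,0],[0,0,0],[0,0,0],[-5,0,0]],"rot":[[0,0,0],[0,0,0],[0,0,0],[0,0,0]]}';python3 -c "
from h import *
plan([555.7,-276.2,50.4],-76.7)"
```

```text
time_s: 28.38
ee_pos: [555.7, -276.1, 49.4]
ee_rot: [-63.4, 90.0, 130.1]
force: [0.5, -0.1, -0.3]
gripper_width: 67.4
time_s: 28.72
ee_pos: [554.9, -275.7, 53.6]
ee_rot: [-42.7, 89.9, 150.8]
force: [-0.4, 0.1, -1.6]
gripper_width: 51.7
t 28.72 pos [ 554.9 -275.7   53.6] jaw -76.5 j6 49.0 w 51.7 F [-0.4  0.1 -1.6]
  offset [3.2, 0.7, -0.7] rot [0.21, 0.11, 0.1] j6 est (if j6~j1-yaw) 49
```

```bash
python3 -m handwheel '{"gripper":[1,1,1,1,1],"offset":[[-15,0,0],[-45,0,0],[-80,0,0],[-110,0,0],[-130,0,0]],"rot":[[0,0,0],[0,0,0],[0,0,0],[0,0,0],[0,0,0]]}';python3 -c "
from h import *
plan([481.3,-31.6,160],-76.7)"
```

```text
time_s: 29.13
ee_pos: [556.6, -276.5, 188.1]
ee_rot: [141.3, 89.8, -25.2]
force: [1.4, -0.3, -1.9]
gripper_width: 51.9
t 29.13 pos [ 556.6 -276.5  188.1] jaw -76.5 j6 49.0 w 51.9 F [ 1.4 -0.3 -1.9]
  offset [27.4, -255.8, 16.0] rot [0.22, -0.19, -0.15] j6 est (if j6~j1-yaw) 72
```

```bash
python3 -m handwheel '{"gripper":[1,1,1,1,1],"offset":[[0,-15,1],[0,-50,3],[0,-90,6],[0,-130,8],[0,-170,11]],"rot":[[0,0,0],[0,0,0],[0,0,0],[0,0,0],[0,0,0]]}';python3 -m handwheel '{"gripper":[1,1,1,1,1],"offset":[[0,-40,2],[10,-70,4],[40,-85,5],[75,-86,5],[100,-86,5]],"rot":[[0,0,0],[0,0,0],[0,0,0],[0,0,0],[0,0,0]]}';python3 -m handwheel '{"gripper":[1,1,1,1],"offset":[[7,0,0],[10,0,0],[10,0,0],[10,0,0]],"rot":[[0,0,0],[0,0,0],[0,0,0],[0,0,0]]}';python3 -c "
from h import *
plan([481.3,-31.6,60.4],-76.7)"
```

```text
time_s: 29.55
ee_pos: [504.2, -112.0, 184.5]
ee_rot: [-74.0, 90.0, 119.4]
force: [1.0, 0.5, -2.0]
gripper_width: 51.5
time_s: 29.97
ee_pos: [478.8, -29.5, 83.2]
ee_rot: [-25.9, 89.9, 167.8]
force: [-0.3, -0.1, -1.6]
gripper_width: 51.6
time_s: 30.3
ee_pos: [481.8, -31.3, 75.9]
ee_rot: [163.4, 89.8, -3.1]
force: [1.0, -0.3, -1.1]
gripper_width: 51.9
t 30.30 pos [481.8 -31.3  75.9] jaw -76.5 j6 71.4 w 51.9 F [ 1.  -0.3 -1.1]
  offset [15.5, 0.2, 0.6] rot [0.18, -0.16, -0.05] j6 est (if j6~j1-yaw) 72
```

```bash
python3 -m handwheel '{"gripper":[1,1,1,1,1],"offset":[[5,0,0.3],[10,0,0.3],[12.5,0,0.3],[13,0,0.3],[13,0,0.3]],"rot":[[0,0,0],[0,0,0],[0,0,0],[0,0,0],[0,0,0]]}';python3 -m handwheel '{"gripper":[1,1,1],"offset":[[0,0,0],[0,0,0],[0,0,0]],"rot":[[0,0,0],[0,0,0],[0,0,0]]}';python3 -c "
from h import *
plan([481.3,-31.6,60.4],-76.7)"
```

```text
time_s: 30.72
ee_pos: [479.9, -31.0, 61.4]
ee_rot: [-35.7, 90.0, 157.8]
force: [-1.0, -0.1, -1.7]
gripper_width: 51.5
time_s: 30.97
ee_pos: [480.2, -31.0, 61.7]
ee_rot: [172.1, 90.0, 5.6]
force: [-0.7, -0.2, -2.1]
gripper_width: 51.4
t 30.97 pos [480.2 -31.   61.7] jaw -76.5 j6 71.4 w 51.4 F [-0.7 -0.2 -2.1]
  offset [1.3, 0.8, -0.9] rot [0.21, -0.02, -0.0] j6 est (if j6~j1-yaw) 72
```

```bash
python3 -m handwheel '{"gripper":[1,1,1,1],"offset":[[0.3,0.8,-1],[0.8,0.8,-1],[1.5,0.8,-1],[1.5,0.8,-1]],"rot":[[0,0,0],[0,0,0],[0,0,0],[0,0,0]]}';python3 -c "
from h import *
plan([481.3,-31.6,60.4],-76.7)"
```

```text
time_s: 31.3
ee_pos: [481.6, -31.6, 60.5]
ee_rot: [167.3, 90.0, 0.8]
force: [-0.3, 0.0, 1.8]
gripper_width: 51.6
t 31.30 pos [481.6 -31.6  60.5] jaw -76.5 j6 71.4 w 51.6 F [-0.3  0.   1.8]
  offset [0.1, -0.0, 0.3] rot [0.21, -0.05, -0.01] j6 est (if j6~j1-yaw) 72
```

Contact. Releasing, then on to red.

```bash
python3 -m handwheel '{"gripper":[0,0,0,0,0],"offset":[[0,0,0],[0,0,0],[0,0,0],[0,0,0],[0,0,0]],"rot":[[0,0,0],[0,0,0],[0,0,0],[0,0,0],[0,0,0]]}';python3 -m handwheel '{"gripper":[0,0,0,0,0],"offset":[[-20,0,0],[-60,0,0],[-98,0,0],[-100,30,0],[-100,70,0]],"rot":[[0,0,0],[0,0,0],[0,0,0],[-7,0,0],[-14,0,0]]}';python3 -c "
from h import *
plan([650,-281.2,160],12.3)"
```

```text
time_s: 31.72
ee_pos: [481.2, -31.5, 60.0]
ee_rot: [-87.6, 90.0, 105.9]
force: [-1.2, 0.6, 0.7]
gripper_width: 82.1
time_s: 32.13
ee_pos: [498.7, -96.5, 163.2]
ee_rot: [147.4, 89.6, -5.0]
force: [1.1, -0.4, -0.2]
gripper_width: 91.3
t 32.13 pos [498.7 -96.5 163.2] jaw -62.4 j6 50.1 w 91.3 F [ 1.1 -0.4 -0.2]
  offset [4.3, 233.7, -48.4] rot [-74.67, -0.14, -0.37] j6 est (if j6~j1-yaw) -37
  offset [4.3, 233.7, -48.4] rot [105.33, -0.4, 0.15] j6 est (if j6~j1-yaw) 143
```

```bash
python3 -m handwheel '{"gripper":[0,0,0,0,0],"offset":[[0,38,-8],[0,76,-16],[0,114,-24],[0,152,-32],[0,190,-40]],"rot":[[-7,0,0],[-14,0,0],[-21,0,0],[-28,0,0],[-35,0,0]]}';python3 -c "
from h import *
plan([650,-281.2,160],12.3)"
```

```text
time_s: 32.55
ee_pos: [620.0, -249.7, 159.8]
ee_rot: [-117.2, 90.0, 125.2]
force: [0.7, 1.3, -0.6]
gripper_width: 91.1
t 32.55 pos [ 620.  -249.7  159.8] jaw -27.6 j6 4.7 w 91.1 F [ 0.7  1.3 -0.6]
  offset [-0.2, 41.2, 14.0] rot [-39.89, -0.02, 0.02] j6 est (if j6~j1-yaw) -37
```

```bash
python3 -m handwheel '{"gripper":[0,0,0,0,0],"offset":[[0,24,8],[0,38,13],[0,40,13.5],[0,40,13.5],[0,40,13.5]],"rot":[[-7,0,0],[-14,0,0],[-21,0,0],[-28,0,0],[-35,0,0]]}';python3 -m handwheel '{"gripper":[0,0,0,0],"offset":[[0,0,0],[0,0,0],[0,0,0],[0,0,0]],"rot":[[-4.9,0,0],[-4.9,0,0],[-4.9,0,0],[-4.9,0,0]]}';python3 -c "
from h import *
plan([650,-281.2,51],12.3)"
```

```text
time_s: 32.97
ee_pos: [648.3, -279.2, 159.1]
ee_rot: [-130.6, 89.9, 146.8]
force: [-0.1, 0.5, 0.3]
gripper_width: 91.3
time_s: 33.3
ee_pos: [648.2, -278.7, 159.9]
ee_rot: [-148.7, 90.0, 133.1]
force: [-0.1, 0.2, 0.8]
gripper_width: 91.2
t 33.30 pos [ 648.2 -278.7  159.9] jaw 11.9 j6 -36.1 w 91.2 F [-0.1  0.2  0.8]
  offset [108.9, 1.3, 2.8] rot [-0.43, -0.01, 0.01] j6 est (if j6~j1-yaw) -37
```

```bash
python3 -m handwheel '{"gripper":[0,0,0,0,0],"offset":[[15,1,2.8],[45,1,2.8],[75,1,2.8],[95,1,2.8],[102,1,2.8]],"rot":[[-0.4,0,0],[-0.4,0,0],[-0.4,0,0],[-0.4,0,0],[-0.4,0,0]]}';python3 -m handwheel '{"gripper":[0,0,0,0,0],"offset":[[3,0,0],[3,0,0],[3,0,0],[3,0,0],[3,0,0]],"rot":[[0,0,0],[0,0,0],[0,0,0],[0,0,0],[0,0,0]]}';python3 -c "
from h import *
plan([650,-281.2,51],12.3)"
```

```text
time_s: 33.72
ee_pos: [647.5, -280.3, 54.0]
ee_rot: [-127.0, 89.6, 155.4]
force: [-0.9, 0.3, -0.3]
gripper_width: 91.5
time_s: 34.13
ee_pos: [650.6, -281.7, 56.7]
ee_rot: [55.0, 89.8, -22.6]
force: [0.3, -0.1, 0.1]
gripper_width: 91.4
t 34.13 pos [ 650.6 -281.7   56.7] jaw 12.4 j6 -36.7 w 91.4 F [ 0.3 -0.1  0.1]
  offset [5.7, -0.5, -0.6] rot [0.07, 0.1, -0.14] j6 est (if j6~j1-yaw) -37
```

```bash
python3 -m handwheel '{"gripper":[0,1,1,1,1],"offset":[[2,-0.3,0],[5,-0.3,0],[5,-0.3,0],[5,-0.3,0],[5,-0.3,0]],"rot":[[0,0,0],[0,0,0],[0,0,0],[0,0,0],[0,0,0]]}' 30; python3 -m handwheel '{"gripper":[1,1,1],"offset":[[0,0,0],[0,0,0],[0,0,0]],"rot":[[0,0,0],[0,0,0],[0,0,0]]}';python3 -m handwheel '{"gripper":[1,1,1,1,1],"offset":[[-8,0,0],[-25,0,0],[-55,0,0],[-80,0,0],[-80,0,0]],"rot":[[0,0,0],[0,0,0],[0,0,0],[0,0,0],[0,0,0]]}';python3 - <<'E'
from h import *
plan([556.2,-79.3,100],12.3)
cv2.imwrite('pics/x_s.png',cv2.cvtColor(grab_frame('scene'),cv2.COLOR_RGB2BGR))
E
```

```text
time_s: 34.55
ee_pos: [649.4, -281.3, 49.9]
ee_rot: [-153.2, 90.0, 129.2]
force: [0.6, -1.0, -0.6]
gripper_width: 67.0
time_s: 34.8
ee_pos: [649.5, -281.4, 50.1]
ee_rot: [98.8, 90.0, 21.2]
force: [0.8, -0.4, -0.1]
gripper_width: 51.5
time_s: 35.22
ee_pos: [652.5, -282.7, 136.6]
ee_rot: [53.9, 89.4, -23.7]
force: [1.2, -0.4, -0.9]
gripper_width: 51.5
t 35.22 pos [ 652.5 -282.7  136.6] jaw 12.4 j6 -36.7 w 51.5 F [ 1.2 -0.4 -0.9]
  offset [34.7, -50.7, -219.5] rot [0.08, 0.37, -0.51] j6 est (if j6~j1-yaw) -21
```

View pics/x_s.png

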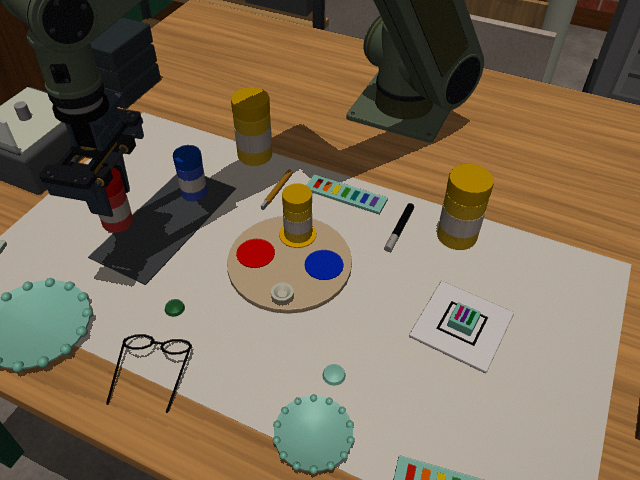

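Yellow stands centred on its pad at (297,215), and red is held upright. Carrying red over.

```bash
python3 -m handwheel '{"gripper":[1,1,1,1,1],"offset":[[0,-3,-15],[0,-10,-45],[0,-19,-82],[0,-28,-122],[0,-37,-160]],"rot":[[0,0,0],[0,0,0],[0,0,0],[0,0,0],[0,0,0]]}';python3 -m handwheel '{"gripper":[1,1,1,1,1],"offset":[[0,-7,-30],[5,-11,-50],[15,-13,-58],[25,-13,-58],[30,-13,-58]],"rot":[[0,0,0],[0,0,0],[0,0,0],[0,0,0],[0,0,0]]}';python3 -m handwheel '{"gripper":[1,1,1],"offset":[[0,0,0],[0,0,0],[0,0,0]],"rot":[[0,0,0],[0,0,0],[0,0,0]]}';python3 -c "
from h import *
plan([556.2,-79.3,61],12.3)"
```

```text
time_s: 35.68
ee_pos: [576.6, -131.3, 128.0]
ee_rot: [-123.0, 89.8, 159.3]
force: [-0.3, 1.4, -1.5]
gripper_width: 51.6
time_s: 36.1
ee_pos: [552.4, -78.8, 97.8]
ee_rot: [-107.4, 89.8, 175.1]
force: [-0.5, 0.1, -2.1]
gripper_width: 51.8
time_s: 36.35
ee_pos: [554.5, -80.1, 100.0]
ee_rot: [64.0, 90.0, -13.7]
force: [-0.6, 0.4, -2.4]
gripper_width: 51.6
t 36.35 pos [554.5 -80.1 100. ] jaw 12.3 j6 -21.7 w 51.6 F [-0.6  0.4 -2.4]
  offset [39.0, 1.8, -0.4] rot [0.02, 0.01, -0.02] j6 est (if j6~j1-yaw) -22
```

```bash
python3 -m handwheel '{"gripper":[1,1,1,1,1],"offset":[[10,1.8,-0.4],[22,1.8,-0.4],[32,1.8,-0.4],[35,1.8,-0.4],[35,1.8,-0.4]],"rot":[[0,0,0],[0,0,0],[0,0,0],[0,0,0],[0,0,0]]}';python3 -m handwheel '{"gripper":[1,1,1,1],"offset":[[0,0,0],[0,0,0],[0,0,0],[0,0,0]],"rot":[[0,0,0],[0,0,0],[0,0,0],[0,0,0]]}';python3 -c "
from h import *
plan([556.2,-79.3,61],12.3)"
```

```text
time_s: 36.77
ee_pos: [554.8, -78.4, 63.8]
ee_rot: [-113.1, 89.9, 169.3]
force: [0.6, 0.9, -1.7]
gripper_width: 51.6
time_s: 37.1
ee_pos: [556.0, -78.4, 65.6]
ee_rot: [73.3, 89.9, -4.3]
force: [-0.7, -0.9, -2.2]
gripper_width: 52.0
t 37.10 pos [556.  -78.4  65.6] jaw 12.4 j6 -21.6 w 52.0 F [-0.7 -0.9 -2.2]
  offset [4.6, 0.0, 0.9] rot [0.08, 0.02, -0.06] j6 est (if j6~j1-yaw) -22
```

```bash
python3 -m handwheel '{"gripper":[1,1,1,1,1],"offset":[[1.5,0,0.8],[3,0,0.8],[4,0,0.8],[4.3,0,0.8],[4.3,0,0.8]],"rot":[[0,0,0],[0,0,0],[0,0,0],[0,0,0],[0,0,0]]}';python3 -m handwheel '{"gripper":[1,1],"offset":[[0,0,0],[0,0,0]],"rot":[[0,0,0],[0,0,0]]}';python3 -c "
from h import *
plan([556.2,-79.3,61],12.3)"
```

```text
time_s: 37.52
ee_pos: [555.7, -79.2, 61.0]
ee_rot: [83.4, 90.0, 5.8]
force: [-1.3, 0.1, 0.7]
gripper_width: 51.9
time_s: 37.68
ee_pos: [555.7, -79.2, 61.0]
ee_rot: [73.3, 90.0, -4.3]
force: [-0.9, -0.6, 2.5]
gripper_width: 51.6
t 37.68 pos [555.7 -79.2  61. ] jaw 12.4 j6 -21.7 w 51.6 F [-0.9 -0.6  2.5]
  offset [0.0, 0.4, 0.2] rot [0.08, 0.0, -0.01] j6 est (if j6~j1-yaw) -22
```

Contact. Releasing, then blue at (461.4,−270.7).

```bash
python3 -m handwheel '{"gripper":[0,0,0,0,0],"offset":[[0,0,0],[0,0,0],[0,0,0],[0,0,0],[0,0,0]],"rot":[[0,0,0],[0,0,0],[0,0,0],[0,0,0],[0,0,0]]}';python3 -m handwheel '{"gripper":[0,0,0,0,0],"offset":[[-20,0,0],[-60,0,0],[-98,0,0],[-110,0,25],[-110,-15,55]],"rot":[[0,0,0],[0,0,0],[0,0,0],[0,0,0],[0,0,0]]}';python3 -c "
from h import *
plan([461.4,-270.7,165],12.3)"
```

```text
time_s: 38.1
ee_pos: [555.8, -79.2, 60.7]
ee_rot: [114.7, 90.0, 37.1]
force: [-0.1, -0.4, -0.1]
gripper_width: 82.2
time_s: 38.52
ee_pos: [557.4, -135.8, 175.6]
ee_rot: [68.3, 89.3, -9.1]
force: [1.3, -0.5, 0.1]
gripper_width: 91.4
t 38.52 pos [ 557.4 -135.8  175.6] jaw 12.6 j6 -27.5 w 91.4 F [ 1.3 -0.5  0.1]
  offset [9.7, -123.2, 110.7] rot [0.29, 0.24, -0.62] j6 est (if j6~j1-yaw) -44
```

```bash
python3 -m handwheel '{"gripper":[0,0,0,0,0],"offset":[[0,-28,25],[0,-56,50],[0,-84,75],[0,-112,100],[0,-122,110]],"rot":[[0,0,0],[0,0,0],[0,0,0],[0,0,0],[0,0,0]]}';python3 -m handwheel '{"gripper":[0,0,0,0,0],"offset":[[0,0,0],[0,0,0],[0,0,0],[0,0,0],[0,0,0]],"rot":[[0,0,0],[0,0,0],[0,0,0],[0,0,0],[0,0,0]]}';python3 -c "
from h import *
plan([461.4,-270.7,50],12.3)"
```

```text
time_s: 38.93
ee_pos: [454.5, -272.6, 170.8]
ee_rot: [-60.0, 89.9, -137.7]
force: [0.4, 0.5, 0.4]
gripper_width: 91.1
time_s: 39.35
ee_pos: [458.0, -268.8, 170.6]
ee_rot: [157.6, 90.0, 80.1]
force: [-0.1, -0.3, -0.1]
gripper_width: 91.3
t 39.35 pos [ 458.  -268.8  170.6] jaw 12.5 j6 -44.1 w 91.3 F [-0.1 -0.3 -0.1]
  offset [120.6, 2.9, 2.7] rot [0.18, -0.02, -0.01] j6 est (if j6~j1-yaw) -44
```

```bash
python3 -m handwheel '{"gripper":[0,0,0,0,0],"offset":[[15,2.5,2.5],[45,2.5,2.5],[80,2.5,2.5],[105,2.5,2.5],[115,2.5,2.5]],"rot":[[0,0,0],[0,0,0],[0,0,0],[0,0,0],[0,0,0]]}';python3 -m handwheel '{"gripper":[0,0,0,0,0],"offset":[[2,0,0],[2,0,0],[2,0,0],[2,0,0],[2,0,0]],"rot":[[0,0,0],[0,0,0],[0,0,0],[0,0,0],[0,0,0]]}';python3 -c "
from h import *
plan([461.4,-270.7,50],12.3)"
```

```text
time_s: 39.77
ee_pos: [458.6, -269.5, 52.3]
ee_rot: [-135.9, 89.6, 146.6]
force: [-1.0, 0.6, -0.7]
gripper_width: 91.3
time_s: 40.18
ee_pos: [461.3, -272.1, 55.2]
ee_rot: [47.7, 89.8, -29.9]
force: [0.4, 1.2, -0.3]
gripper_width: 91.1
t 40.18 pos [ 461.3 -272.1   55.2] jaw 12.4 j6 -44.2 w 91.1 F [ 0.4  1.2 -0.3]
  offset [5.2, 0.4, -1.4] rot [0.08, 0.12, -0.13] j6 est (if j6~j1-yaw) -44
```

```bash
python3 -m handwheel '{"gripper":[0,1,1,1,1],"offset":[[2,0.5,-1],[5,0.5,-1],[5,0.5,-1],[5,0.5,-1],[5,0.5,-1]],"rot":[[0,0,0],[0,0,0],[0,0,0],[0,0,0],[0,0,0]]}' 30; python3 -m handwheel '{"gripper":[1,1,1],"offset":[[0,0,0],[0,0,0],[0,0,0]],"rot":[[0,0,0],[0,0,0],[0,0,0]]}';python3 -m handwheel '{"gripper":[1,1,1,1,1],"offset":[[-8,0,0],[-30,0,0],[-65,0,0],[-100,0,0],[-138,0,0]],"rot":[[0,0,0],[0,0,0],[0,0,0],[0,0,0],[0,0,0]]}';python3 - <<'E'
from h import *
plan([527,42.2,180],12.3)
E
```

```text
time_s: 40.6
ee_pos: [460.5, -270.5, 48.7]
ee_rot: [-165.2, 90.0, 117.1]
force: [0.5, 0.1, -0.1]
gripper_width: 67.5
time_s: 40.85
ee_pos: [461.0, -270.6, 48.8]
ee_rot: [68.8, 89.9, -8.8]
force: [0.9, 0.2, 0.9]
gripper_width: 51.5
time_s: 41.27
ee_pos: [459.3, -269.9, 187.5]
ee_rot: [-132.6, 89.8, 149.8]
force: [0.3, -0.2, -3.3]
gripper_width: 52.0
t 41.27 pos [ 459.3 -269.9  187.5] jaw 12.4 j6 -44.0 w 52.0 F [ 0.3 -0.2 -3.3]
  offset [7.9, 133.0, -290.3] rot [0.08, -0.13, 0.14] j6 est (if j6~j1-yaw) -9
```

```bash
python3 -m handwheel '{"gripper":[1,1,1,1,1],"offset":[[0,6,-14],[0,18,-40],[0,33,-74],[0,49,-109],[0,65,-144]],"rot":[[0,0,0],[0,0,0],[0,0,0],[0,0,0],[0,0,0]]}';python3 -m handwheel '{"gripper":[1,1,1,1,1],"offset":[[0,16,-35],[0,32,-71],[0,47,-106],[0,60,-132],[0,66,-145]],"rot":[[0,0,0],[0,0,0],[0,0,0],[0,0,0],[0,0,0]]}';python3 -m handwheel '{"gripper":[1,1,1,1,1],"offset":[[15,0,0],[40,0,0],[65,0,0],[80,0,0],[85,0,0]],"rot":[[0,0,0],[0,0,0],[0,0,0],[0,0,0],[0,0,0]]}';python3 -m handwheel '{"gripper":[1,1,1],"offset":[[0,0,0],[0,0,0],[0,0,0]],"rot":[[0,0,0],[0,0,0],[0,0,0]]}';python3 - <<'E'
from h import *
plan([527,42.3,59.8],12.3)
E
```

```text
time_s: 41.68
ee_pos: [492.5, -114.5, 186.9]
ee_rot: [-116.2, 89.9, 166.1]
force: [0.7, -0.1, -3.4]
gripper_width: 51.8
time_s: 42.1
ee_pos: [526.5, 43.4, 186.8]
ee_rot: [-173.8, 89.9, 108.8]
force: [0.1, 0.2, -3.0]
gripper_width: 51.6
time_s: 42.52
ee_pos: [524.0, 39.8, 99.1]
ee_rot: [-98.8, 89.6, -176.4]
force: [0.0, -0.8, -2.5]
gripper_width: 51.7
time_s: 42.77
ee_pos: [527.5, 39.8, 103.1]
ee_rot: [82.5, 89.9, 4.9]
force: [-0.2, 0.4, -2.2]
gripper_width: 51.4
t 42.77 pos [527.5  39.8 103.1] jaw 12.4 j6 -9.3 w 51.4 F [-0.2  0.4 -2.2]
  offset [43.3, -0.1, -2.5] rot [0.07, 0.02, -0.15] j6 est (if j6~j1-yaw) -9
```

```bash
python3 -m handwheel '{"gripper":[1,1,1,1,1],"offset":[[10,0,-2],[22,0,-2],[32,0,-2],[37,0,-2],[37,0,-2]],"rot":[[0,0,0],[0,0,0],[0,0,0],[0,0,0],[0,0,0]]}';python3 -m handwheel '{"gripper":[1,1,1,1],"offset":[[0,0,0],[0,0,0],[0,0,0],[0,0,0]],"rot":[[0,0,0],[0,0,0],[0,0,0],[0,0,0]]}';python3 -c "
from h import *
plan([527,42.3,59.8],12.3)"
```

```text
time_s: 43.18
ee_pos: [525.2, 41.8, 63.5]
ee_rot: [-101.2, 89.8, -178.8]
force: [0.6, 0.7, -3.1]
gripper_width: 52.0
time_s: 43.52
ee_pos: [526.5, 41.8, 65.3]
ee_rot: [84.7, 89.9, 7.0]
force: [0.2, 0.2, -3.8]
gripper_width: 51.7
t 43.52 pos [526.5  41.8  65.3] jaw 12.4 j6 -9.1 w 51.7 F [ 0.2  0.2 -3.8]
  offset [5.5, 0.6, -0.4] rot [0.08, 0.01, -0.06] j6 est (if j6~j1-yaw) -9
```

```bash
python3 -m handwheel '{"gripper":[1,1,1,1,1],"offset":[[1.5,0.8,-0.5],[3,0.8,-0.5],[4.5,0.8,-0.5],[5,0.8,-0.5],[5,0.8,-0.5]],"rot":[[0,0,0],[0,0,0],[0,0,0],[0,0,0],[0,0,0]]}';python3 -m handwheel '{"gripper":[1,1],"offset":[[0,0,0],[0,0,0]],"rot":[[0,0,0],[0,0,0]]}';python3 -c "
from h import *
plan([527,42.3,59.8],12.3)"
```

```text
time_s: 43.93
ee_pos: [526.7, 42.5, 59.8]
ee_rot: [-141.4, 90.0, 141.0]
force: [-0.1, 0.5, -1.7]
gripper_width: 51.4
time_s: 44.1
ee_pos: [526.7, 42.5, 59.8]
ee_rot: [-163.0, 90.0, 119.4]
force: [0.4, 0.7, -1.0]
gripper_width: 51.7
t 44.10 pos [526.7  42.5  59.8] jaw 12.4 j6 -9.0 w 51.7 F [ 0.4  0.7 -1. ]
  offset [0.0, 0.2, 0.3] rot [0.08, -0.01, 0.0] j6 est (if j6~j1-yaw) -9
```

```bash
python3 -m handwheel '{"gripper":[1,0,0,0,0],"offset":[[0.4,0,0],[0.4,0,0],[0.4,0,0],[0.4,0,0],[0.4,0,0]],"rot":[[0,0,0],[0,0,0],[0,0,0],[0,0,0],[0,0,0]]}';python3 -m handwheel '{"gripper":[0,0,0,0,0],"offset":[[0,0,0],[-20,0,0],[-60,0,0],[-100,0,0],[-130,0,0]],"rot":[[0,0,0],[0,0,0],[0,0,0],[0,0,0],[0,0,0]]}';python3 -m handwheel '{"gripper":[0,0,0,0,0],"offset":[[0,-5,35],[0,-10,75],[0,-15,115],[0,-20,155],[0,-25,195]],"rot":[[0,0,0],[0,0,0],[0,0,0],[0,0,0],[0,0,0]]}';python3 -m handwheel '{"gripper":[0,0,0,0],"offset":[[0,-5,40],[0,-10,80],[0,-15,110],[0,-15,110]],"rot":[[0,0,0],[0,0,0],[0,0,0],[0,0,0]]}';python3 - <<'E'
from h import *
for n in('scene','top'): cv2.imwrite(f'pics/y_{n}.png',cv2.cvtColor(grab_frame(n),cv2.COLOR_RGB2BGR))
E
```

```text
time_s: 44.52
ee_pos: [527.0, 42.5, 59.4]
ee_rot: [91.0, 90.0, 13.4]
force: [0.8, 0.8, -0.5]
gripper_width: 75.1
time_s: 44.93
ee_pos: [527.5, 42.5, 192.3]
ee_rot: [82.5, 89.8, 4.9]
force: [0.9, -0.0, -0.1]
gripper_width: 90.9
time_s: 45.35
ee_pos: [544.1, -155.1, 189.6]
ee_rot: [77.3, 90.0, -0.3]
force: [1.0, 0.4, 0.8]
gripper_width: 91.1
time_s: 45.68
ee_pos: [553.2, -269.9, 188.8]
ee_rot: [-1.2, 89.8, -79.1]
force: [-0.2, 0.2, -0.1]
gripper_width: 91.3
```

View pics/y_scene.png

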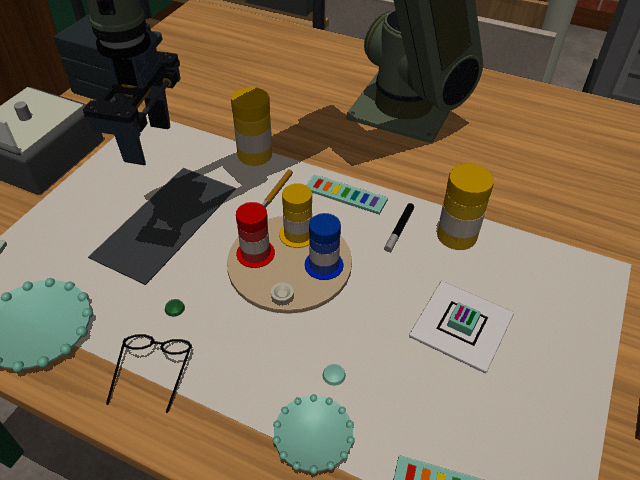

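View pics/y_top.png

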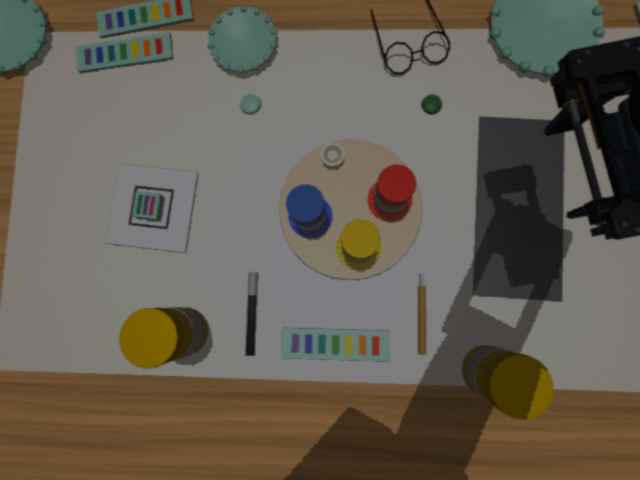

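Everything is in place, with the tile at top (149,206). I'll check the numbers against the pads and the square.

```bash
python3 - <<'E'
from seg import *
np.set_printoptions(precision=1,suppress=True)
I={n:cv2.cvtColor(cv2.imread(f'pics/y_{n}.png'),cv2.COLOR_BGR2RGB) for n in('scene','top')}
P={'red':(556.1,-78.9),'yellow':(481.5,-32.4),'blue':(528,42.2)}
for c,a,b in(('red',(252,213),(397,181)),('yellow',(297,193),(360,237)),('blue',(324,223),(306,201))):
    A=lid(I['scene'],'scene',c,a);B=lid(I['top'],'top',c,b); t=tri(A[0],B[0])
    print(c,np.array(A[0]),np.array(B[0]),*t,'minus pad',t[0][:2]-P[c])
for n,near in(('scene',(464,318)),('top',(149,206))):
    hsv=cv2.cvtColor(I[n],cv2.COLOR_RGB2HSV).astype(int); x,y=near
    m=(hsv[...,0]>60)&(hsv[...,0]<105)&(hsv[...,1]>40); w=np.zeros(m.shape,np.uint8); w[y-20:y+20,x-20:x+20]=m[y-20:y+20,x-20:x+20]
    w=cv2.morphologyEx(w,cv2.MORPH_CLOSE,np.ones((7,7))); c,s,ct=blob(w,near,40); r=cv2.minAreaRect(ct)
    print(n,'tile',r,onz(n,*r[0],28 if n=='top' else 20))
    o=I[n][y-40:y+40,x-45:x+45]; cv2.imwrite(f'pics/z_{n}.png',cv2.cvtColor(cv2.resize(o,(450,400),interpolation=2),cv2.COLOR_RGB2BGR))
cv2.imwrite('pics/z.png',cv2.hconcat([cv2.resize(cv2.imread(f'pics/z_{n}.png'),(400,400)) for n in I]))
E
```

```text
red [250.8 212.4] [396.5 182.7] [556.5 -78.8 111.4] 1.3280337733450858 minus pad [0.4 0.1]
yellow [296.5 193.2] [359.7 238.3] [481.6 -31.5 111.1] 0.6144524309536381 minus pad [0.1 0.9]
blue [324.5 224.1] [304.8 203.2] [527.6  42.2 110.4] 1.0980322154321536 minus pad [-0.4  0. ]
scene tile ((463.67254638671875, 318.7276611328125), (38.75666046142578, 26.12655258178711), 24.22774314880371) [541.9 296.   20. ]
top tile ((147.10272216796875, 205.51622009277344), (29.16500473022461, 26.25370216369629), 8.972625732421875) [537.9 291.6  28. ]
```

View pics/z.png

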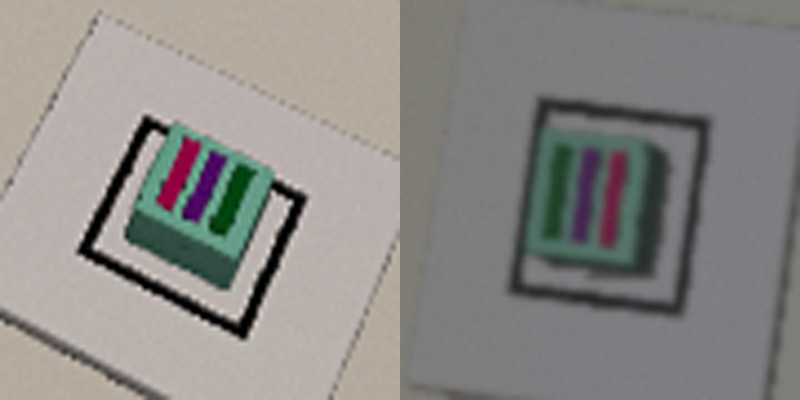

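Jars are within 1 mm of their pad centres, the tile is inside the line on both views, the dish is unmoved at (332,155), and the arm is clear. Handing in.

```bash
python3 -m handwheel '{"gripper":[0,0,0,0,0],"offset":[[0,0,0],[0,0,0],[0,0,0],[0,0,0],[0,0,0]],"rot":[[0,0,0],[0,0,0],[0,0,0],[0,0,0],[0,0,0]]}'; python3 -c "
from workcell import *
print(job_done())"
```

```text
time_s: 46.2
ee_pos: [553.3, -263.2, 189.6]
ee_rot: [79.8, 90.0, 2.3]
force: [0.2, -0.3, 0.5]
gripper_width: 91.7
the job is handed in; nothing more can be done
None
```

The job is done and handed in at 46.2 s. All three jars went onto the mat. With them there, I laid the glass block stripes up inside the black square, then stood each jar back on the pad of its own colour.

**Jars:** upright, with their centres within about 1 mm of the pad centres measured while the pads were bare.

**Block:** inside the black outline in both pictures. Its centre came out at (542, 296) from the scene camera and (538, 292) from the top camera. The square's centre is about (540, 295), and there is 8 mm to spare on each side.

**Dish and arm:** the dish showed no visible movement, and the gripper was open and touching nothing when I handed in.

**Disagreements:** heights measured from the cameras came out about 1–4 mm below those given in the text (lids 111 against 114, pads 11 against 14). The two cameras also differed by about 4 mm on the block's position. The forces I felt when setting things down matched the text's heights.

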